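# Clear the sowing counter: seed tins, jar lids and empty cans

### The arm

A 6-joint arm with a two-finger parallel gripper is mounted at the origin on the work surface. World frame = base frame: x ahead of the robot, y to its left, z up, the work surface at z = 0. Lengths are in m, angles in rad, forces in N, time in s.
With the tool pointing down it reaches from about 0.375 to 0.9 m from the base axis. Payload 3.1 kg.
Tool frame: the origin (TCP) lies midway between the tips of the shut fingers; the grasp point (between the pads) lies 19 mm behind it; z points along the fingers, y is the line along which they close (so a half turn about z gives the same grasp; the last joint's range is limited). The gripper opens to 87 mm and grips with 3 to 60 N. Pads are 19 mm wide; open, the fingers measure 117 mm over their backs; the gripper's body (75 mm by 190 mm) begins 51 mm behind the grasp point.
Start: joints at [-1.427, 0.527, 1.433, -0, 1.181, -0.178], TCP at [0.198, -0.593, 0.187] pointing down, gripper open.
Joint ranges: [-3.08, 3.08], [-0.75, 2.2], [0.22, 2.44], [-1.43, 4.57], [0, 2.65], [-2.85, 2.85]. Speed limits (rad/s): [2.79, 2.79, 3.14, 3.14, 3.14, 3.14].

### API

Orientations are given as a rotation vector (axis times angle).
In Python, from station import bot gives the robot as it stands.
- The arm moves only by the shell command python3 -m creep 'ROWS' [OPENING]. ROWS is JSON, a list of rows, each an object with "xyz": the shift along the tool's x, y, z as a fraction of full scale, a list of three; "twist": the turn about the tool's z as a fraction of full scale. In form: [{"xyz": [x, y, z], "twist": twist}, ...]. A call has 1 to 5 rows; each row shifts and turns the commanded pose from where the row before left it, along the tool's axes as they then stand; what a row does not reach is not made up. Full scale, the value 1, is 60 mm for a shift and pi rad for a turn. A row lasts 1/8 s, in which the tool goes at most 62.5 mm and 10.7 degrees, less where a joint would pass 70% of its speed; a pose out of reach is approached as far as the arm can. A call with a number of a shift or a turn outside -1 to 1 is refused whole. A call with a gripper value outside its range is refused whole. OPENING is the opening, from 0 (shut) to 1 (fully open), set as the call begins (- or left out, the last holds). The fingers move at their own pace and stop on an object; the grip force is fixed at half the most. Time passes only in rows, so rows that do not move let the fingers close. It gives the time, the measured TCP pose, the force, the opening and the grip force at its end, in the units of the state.
- bot.state(): the state, without advancing time (a new reading comes with each control period).
- bot.grab_frame(name): name is "scene" or "top"; returns the picture (400x640x3 uint8, blue, green, red); there is no depth.
- bot.camera_info(name): a dict with "intrinsics" (3x3 intrinsics, pixels), "R" (3x3) and "t" (3): a world point X has camera coordinates R X + t. Camera axes: x right, y down, z forward; pixel columns grow to the right and rows downward; lengths in m; the calibration is good to about 2 mm. A picture is of the moment at which its call begins. camera_info takes no time and is no camera call.
- bot.close_job(): hands the job in; it is judged then, once.
The state is a dict: "time": time; "q": joint angles; "qvel": joint speeds; "effort": joint torques, N m; "position": TCP position; "ee_rot": TCP orientation; "wrist_force": force on the tool from outside, world axes, zero at the start; "moment": the same for the moment, N m; "opening": finger opening in m; "finger_force": force on a finger pad.
Only numpy, scipy, OpenCV 4.12 (cv2) and the standard library are available. Lean on these libraries where they do the work, as an engineer would, in place of code of your own. Each camera call takes 0.05 s, during which the arm holds its last target. There are 200 camera calls.

### The job

Clear up the counter after sowing: stand every seed tin upright in the rack, one to a slot and fully down, and drop every empty can (there may be some on the plate) into the grey crate. Stack all the wooden jar lids flat on the middle of the plate, the largest at the bottom and the smallest on top, and leave the other things on the counter where they are.

Things in the scene. Friction and masses are not known exactly. Their poses are not given: they have to be found in the camera images.
- tin1: flat closed seed tin of plain aluminium, 100 mm (x) by 36 mm (y) by 75 mm tall, about 0.2 kg, starts standing upright; origin at the centre of its underside, z up. Two or three of the three tins are there
- tin2: flat closed seed tin of plain aluminium, 100 mm (x) by 36 mm (y) by 75 mm tall, about 0.2 kg, starts standing upright; origin at the centre of its underside, z up. Two or three of the three tins are there
- tin3: flat closed seed tin of plain aluminium, 100 mm (x) by 36 mm (y) by 75 mm tall, about 0.2 kg, starts standing upright; origin at the centre of its underside, z up. Two or three of the three tins are there
- lid_large: large jar lid: plain beech disc with a dark seal line round its edge, 68 mm in diameter, 18 mm thick, lying flat; origin at the centre of its underside. Two or three of the three lids are there
- lid_medium: medium jar lid: plain beech disc with a dark seal line round its edge, 56 mm in diameter, 18 mm thick, lying flat; origin at the centre of its underside. Two or three of the three lids are there
- lid_small: small jar lid: plain beech disc with a dark seal line round its edge, 44 mm in diameter, 18 mm thick, lying flat; origin at the centre of its underside. Two or three of the three lids are there
- can1: squat empty steel food can with its lid pressed back in (a closed cylinder), 60 mm in diameter, 46 mm tall, about 0.07 kg; it was left standing on the plate, where can1 and can3 stand 10 mm apart at closest; origin at the centre of its underside. Two or three of the three cans are there
- can3: squat empty steel food can with its lid pressed back in (a closed cylinder), 60 mm in diameter, 46 mm tall, about 0.07 kg; it was left standing on the plate, where can1 and can3 stand 10 mm apart at closest; origin at the centre of its underside. Two or three of the three cans are there
- can2: further squat empty steel food can, same as can1, standing on the counter; origin at the centre of its underside. Two or three of the three cans are there
- rack: fixed plywood rack for the seed tins, 122 mm (x) by 204 mm (y), 34 mm tall, three parallel slots along its x, 72 mm apart along its y; origin at the centre of its underside
- slot0 (a point): centre of a rack slot's floor, which is 6 mm above the counter; x runs along the slot, y across it, z up. The slot is 106 mm long and 41 mm wide inside; its long side walls (6 mm thick) stand 28 mm above the floor, its end lips (6 mm thick) 14 mm. A tin may go in any slot, either way round
- slot1 (a point): centre of a rack slot's floor, which is 6 mm above the counter; x runs along the slot, y across it, z up. The slot is 106 mm long and 41 mm wide inside; its long side walls (6 mm thick) stand 28 mm above the floor, its end lips (6 mm thick) 14 mm. A tin may go in any slot, either way round
- slot2 (a point): centre of a rack slot's floor, which is 6 mm above the counter; x runs along the slot, y across it, z up. The slot is 106 mm long and 41 mm wide inside; its long side walls (6 mm thick) stand 28 mm above the floor, its end lips (6 mm thick) 14 mm. A tin may go in any slot, either way round
- plate: fixed flat dark wooden plate, a disc 140 mm in diameter and 12 mm thick with a flat top; origin at the centre of its underside
- crate: fixed open grey plastic recycling crate, 190 mm (x) by 220 mm (y), 80 mm tall, walls and floor 6 mm thick; origin at the centre of its underside
- avocado1: avocado, 90 mm long, 64 mm thick; a bystander, to be left alone; origin at the centre of its underside
- avocado2: avocado, 90 mm long, 64 mm thick; a bystander, to be left alone; origin at the centre of its underside
- stapler: black and steel stapler, 130 by 32 mm, 43 mm tall; a bystander, to be left alone; origin at the centre of its underside
- mug: blue mug, 82 mm across, 95 mm tall; a bystander, to be left alone; origin at the centre of its underside
- jar: amber jar with a white cap, 72 mm across, 100 mm tall; a bystander, to be left alone; origin at the centre of its underside
- oil: green bottle with a white cap, 66 mm across, 200 mm tall; a bystander, to be left alone; origin at the centre of its underside
Things that resemble listed ones, but are neither listed nor needed, are in the scene too. Of the things shaped like the rack, the plywood one is meant. Leave any red look-alike of the can1 alone.

How it is judged:
By the outcome, as a careful person would: the job done as asked, in the order asked, and still so for the second after the job is handed in, with the robot touching nothing.
Of tin1, tin2, tin3 only 2 to 3 are there at a start; the rules pass over those that are not, and their reading is None.
Of lid_large, lid_medium, lid_small only 2 to 3 are there at a start; the rules pass over those that are not, and their reading is None.
Of can1, can2, can3 only 2 to 3 are there at a start; the rules pass over those that are not, and their reading is None.
At some moment in a run one of can1, can2, can3 may be knocked a few centimetres aside while the robot is not near it.
It also fails if it takes over 210 s, if anything falls off the work surface, if the arm or the gripper's body presses on something with over 40 N, if the wrist force passes 120 N, or if a joint passes its speed limit or range.

## Working session

There is one attempt and no reset: what is moved stays moved. The work goes in short steps, Python scripts to look and compute and a shell command to move; the robot and the scene stay as the last step left them, time stands still between calls to the robot, and variables do not carry over. Pictures are saved under pics/ and viewed, at most 14 in all, crops included, and the job is handed in when it is done.

```bash
ls; mkdir -p pics
python3 - <<'E'
from station import bot
import cv2
for n in("scene","top"):
    cv2.imwrite(f"pics/{n}0.png",bot.grab_frame(n)); c=bot.camera_info(n); print(c)
print(bot.state())
E
```

```text
pics
{'intrinsics': array([[418.80204103,   0.        , 324.55168494],
       [  0.        , 418.80204103, 198.02641339],
       [  0.        ,   0.        ,   1.        ]]), 'R': array([[-0.44566035,  0.89511329, -0.01261151],
       [ 0.68523529,  0.33203282, -0.6482336 ],
       [-0.57605507, -0.29753387, -0.76133708]]), 't': array([ 0.24433482, -0.34050831,  1.73750323])}
{'intrinsics': array([[450.02482171,   0.        , 312.58073873],
       [  0.        , 450.02482171, 195.68793042],
       [  0.        ,   0.        ,   1.        ]]), 'R': array([[ 0.02749202, -0.99945598, -0.01821912],
       [-0.98523873, -0.02401124, -0.16949365],
       [ 0.16896398,  0.02260991, -0.98536286]]), 't': array([-0.00349256,  0.53682503,  1.24333153])}
{'time': 0.1, 'q': array([-1.42751038e+00,  5.28395076e-01,  1.43375335e+00,  3.88157552e-06,
        1.18142863e+00, -1.78467978e-01]), 'qvel': array([ 0.0016498 , -0.00396462, -0.00344396, -0.00019757,  0.00028848,
        0.0015243 ]), 'effort': array([-5.93239729e-04, -4.40985811e+01, -1.77151161e+01,  6.35828963e-02,
        5.33889164e-02, -3.70081284e-05]), 'position': array([ 0.19758695, -0.59217896,  0.18596276]), 'ee_rot': array([-3.09906781e+00, -5.02912478e-01, -6.04295575e-05]), 'wrist_force': array([-0.57056335,  0.67370552, -0.37772668]), 'moment': array([-0.02899232, -0.04904847,  0.02145808]), 'finger_force': 0.0, 'opening': 0.0869122964048658}
```

View pics/top0.png

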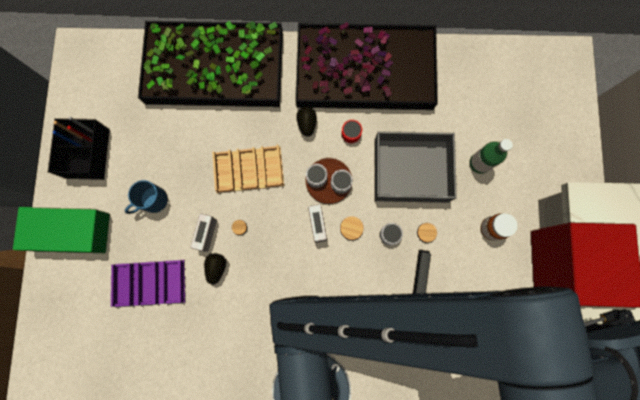

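View pics/scene0.png

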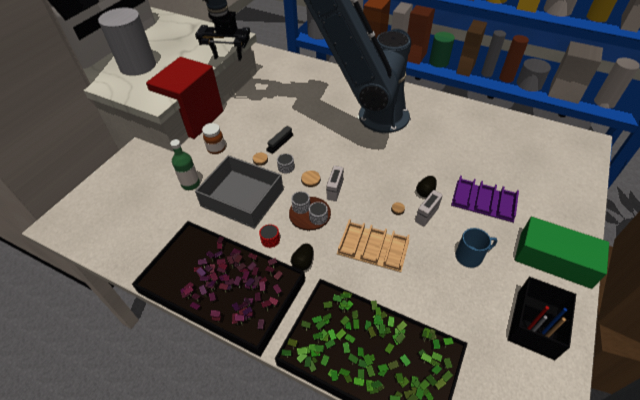

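The top view shows:
- Tins at (203,232) and (317,222).
- Lids at (352,228), (427,232) and (239,227).
- Cans at (317,175) and (341,181) on the plate, and (391,234) on the counter.
- The plywood rack at (249,169), the plate at (329,181) and the crate at (415,166).
- Look-alikes to leave alone: the purple rack (148,284) and the red can (352,130).

I'll confirm these in one enlarged crop.

Run:
```python
import cv2
a=cv2.imread("pics/top0.png")[110:310,185:450]
cv2.imwrite("pics/crop_top.png",cv2.resize(a,None,fx=3,fy=3,interpolation=cv2.INTER_CUBIC))
b=cv2.imread("pics/scene0.png")[120:280,240:450]
cv2.imwrite("pics/crop_scene.png",cv2.resize(b,None,fx=3.7,fy=3.7,interpolation=cv2.INTER_CUBIC))
```

```text
(no output)
```

View pics/crop_top.png

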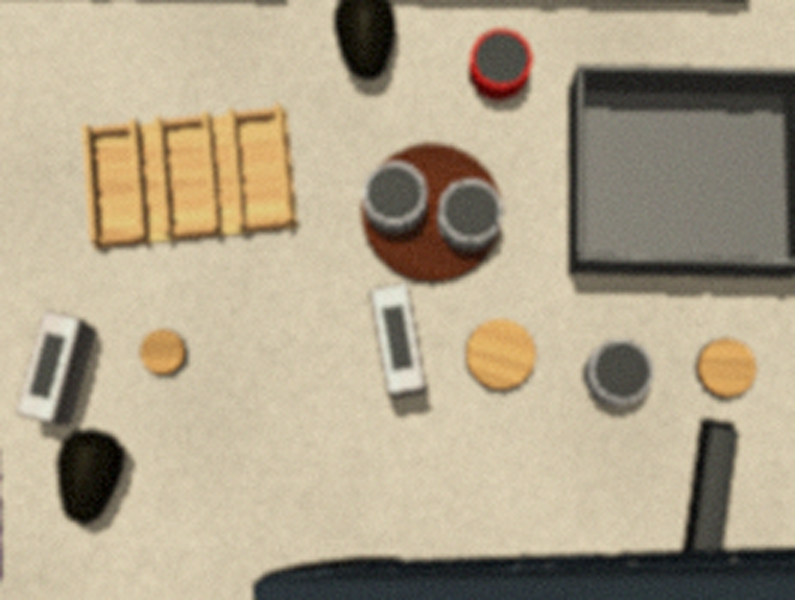

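View pics/crop_scene.png

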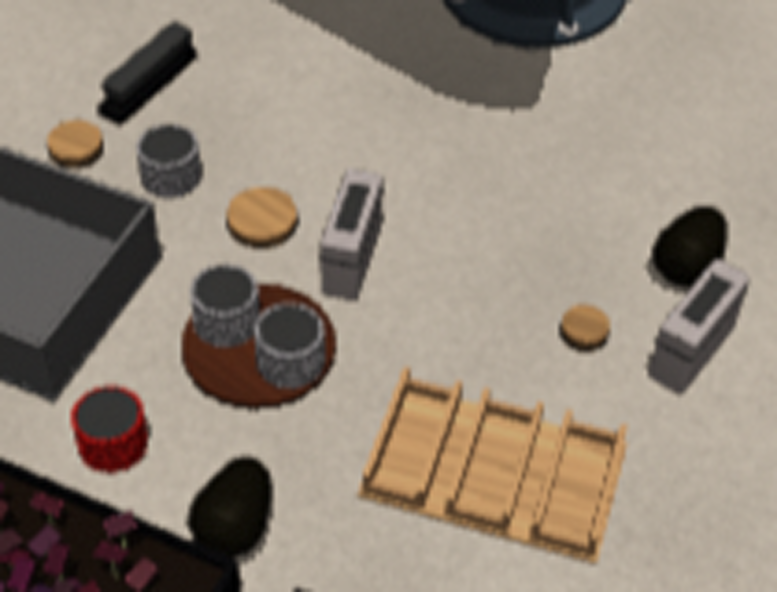

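The crops confirm two tins, three lids of different sizes (largest (352,228), medium (427,232), small (239,227)), three grey cans and the plywood rack. Next I'll measure them.

```bash
cat > h.py <<'E'
import numpy as np, cv2
from scipy.spatial.transform import Rotation as Ro
from scipy.optimize import minimize
from station import bot
S=4
def cam(n):
    c=bot.camera_info(n); return c["intrinsics"],c["R"],c["t"]
def back(n,px,z):
    K,R,t=cam(n); px=np.atleast_2d(px).astype(float)
    d=np.c_[px,np.ones(len(px))]@np.linalg.inv(K).T@R; o=-R.T@t
    return (o+d*((z-o[2])/d[:,2])[:,None])[:,:2]
def proj(n,X):
    K,R,t=cam(n); c=np.atleast_2d(X)@R.T+t; p=c@K.T; return p[:,:2]/p[:,2:]
def up(im): return cv2.resize(im,None,fx=S,fy=S,interpolation=cv2.INTER_CUBIC)
def comp(mask,seed,r=14):
    "filled component (upsampled mask) nearest to the seed pixel"
    n,l,st,ce=cv2.connectedComponentsWithStats(mask.astype(np.uint8))
    x,y=[int(S*v) for v in seed]; w=l[max(0,y-r*S//2):y+r*S//2,max(0,x-r*S//2):x+r*S//2]
    k=np.bincount(w[w>0]).argmax()
    c,_=cv2.findContours((l==k).astype(np.uint8),cv2.RETR_EXTERNAL,cv2.CHAIN_APPROX_NONE)
    c=max(c,key=cv2.contourArea)[:,0,:]
    return (c+.5)/S-.5
def disc(n,c,z):
    p=back(n,c,z); m=cv2.moments((p*1e4).astype(np.float32)); return np.array([m['m10'],m['m01']])/m['m00']/1e4, 2*np.sqrt(m['m00']/np.pi)/1e4
def rect(n,c,z):
    (cx,cy),(w,h),a=cv2.minAreaRect((back(n,c,z)*1e3).astype(np.float32))
    if w<h: w,h,a=h,w,a+90
    return np.array([cx,cy])/1e3,(w,h),(a+90)%180-90
def box(x,y,yaw,L,W,z0,z1):
    c,s=np.cos(yaw),np.sin(yaw)
    return np.array([[x+c*a*L/2-s*b*W/2,y+s*a*L/2+c*b*W/2,z] for a in(-1,1) for b in(-1,1) for z in(z0,z1)])
def hullfit(n,mask,p0,L,W,z0,z1):
    "fit box silhouette to a mask (list over cameras)"
    def cost(p):
        s=0
        for k,m in zip(n,mask):
            q=cv2.convexHull(((proj(k,box(*p[:2],p[2]*5,L,W,z0,z1))+.5)*S*16-8).astype(np.int32))
            im=np.zeros(m.shape,np.uint8); cv2.fillPoly(im,[q],1,shift=4); s+=(im!=m).sum()
        return s
    p=np.array([*p0[:2],p0[2]/5])
    for d in(.01,.003,.001):
        r=minimize(cost,p,method="Nelder-Mead",options=dict(initial_simplex=np.vstack([p,p+np.eye(3)*d]),xatol=1e-5)); p=r.x
    return p[0],p[1],p[2]*5,r.fun
def go(x,y,z,yaw=None):
    "needed shift (units of 60mm, tool axes) and twist (units of pi); yaw = direction of tool y (closing line), deg"
    s=bot.state(); R=Ro.from_rotvec(s["ee_rot"]).as_matrix(); d=R.T@(np.array([x,y,z])-s["position"])
    cur=np.degrees(np.arctan2(R[1,1],R[0,1])); tw=0
    if yaw is not None: tw=-((yaw-cur+90)%180-90)   # tool z is down
    print("xyz/60mm",np.round(d/.06,3),"curyaw %.1f twist/pi %.4f (%.1f deg) q6 %.2f"%(cur,tw/180,tw,s["q"][5]),"pos",np.round(s["position"],4))
E
python3 - <<'E'
from h import *
for n,P in(("top",{"tinA":(203,215),"tinAlab":(201,232),"tinAside":(211,232),"cnt":(270,220),"lid":(352,228),"rack":(240,160),"can":(391,233),"canrim":(391,244),"plate":(330,195),"crate":(415,170)}),("scene",{"tinB":(337,168),"lid":(311,178),"rack":(370,240),"cnt":(370,190)})):
    im=cv2.imread(f"pics/{n}0.png"); hs=cv2.cvtColor(im,cv2.COLOR_BGR2HSV)
    for k,(x,y) in P.items(): print(n,k,im[y,x],hs[y,x])
E
```

```text
top tinA [186 205 213] [ 21  32 213]
top tinAlab [67 72 72] [30 18 72]
top tinAside [50 55 58] [19 35 58]
top cnt [173 200 211] [ 21  46 211]
top lid [ 99 169 216] [ 18 138 216]
top rack [ 47  81 107] [ 17 143 107]
top can [63 70 65] [51 25 70]
top canrim [113 120 126] [ 16  26 126]
top plate [26 45 96] [  8 186  96]
top crate [117 128 131] [ 24  27 131]
scene tinB [159 163 174] [  8  22 174]
scene lid [ 92 144 190] [ 16 132 190]
scene rack [103 151 196] [ 15 121 196]
scene cnt [155 170 180] [ 18  35 180]
```

```bash
cat > meas.py <<'E'
from h import *
def allm(im,im2=None):
    U=cv2.GaussianBlur(up(im),(0,0),2); H=cv2.cvtColor(U,cv2.COLOR_BGR2HSV); h,s,v=[H[...,i].astype(int) for i in range(3)]
    return h,s,v
if __name__=="__main__":
    im=cv2.imread("pics/top0.png"); h,s,v=allm(im)
    beech=(s>88)&(h>10)&(h<25)
    for k,p in dict(L=(352,228),M=(427,232),Sm=(239,227)).items(): print(k,*disc("top",comp(beech&(v>120),p),.018))
    for k,p,z in(("can2",(391,234),.046),("canP1",(317,174),.058),("canP2",(341,180),.058),("red",(351,130),.046)): print(k,*disc("top",comp((v<92)&(s<60),p),z))
    for k,p in(("tinA",(203,220)),("tinB",(315,212))):
        print(k,*rect("top",comp((s<33)&(v>165),p),.075))
    pl=comp((h<14)&(s>110)&(v>40),(330,197)); print("plate",*disc("top",pl,.012), cv2.minEnclosingCircle((back("top",pl,.012)*1e3).astype(np.float32)))
    # rack silhouette: beech closed, both cameras
    ms=[];P=[]
    for n,sd in(("top",(240,165)),("scene",(372,240))):
        i=cv2.imread(f"pics/{n}0.png"); h,s,v=allm(i); m=((s>75)&(h>8)&(h<25)).astype(np.uint8)
        m=cv2.morphologyEx(m,cv2.MORPH_CLOSE,np.ones((25,25),np.uint8))
        c=comp(m,sd); M=np.zeros(m.shape,np.uint8); cv2.fillPoly(M,[((c+.5)*S).astype(np.int32)],1); ms.append(M)
        print(n,rect(n,c,.025))
    c0=rect("top",comp(ms[0],(240,165)),.025); 
    a=np.radians(c0[2]-90)
    for N,mm in((["top"],ms[:1]),(["scene"],ms[1:]),(["top","scene"],ms)):
        r=hullfit(N,mm,(c0[0][0],c0[0][1],a),.122,.204,0,.034); print("rack",N,np.round(r,4),"yaw deg",np.degrees(r[2]))
    h,s,v=allm(im); c=cv2.minAreaRect((back("top",comp((v<110)&(s<60),(380,150)),.08)*1e3).astype(np.float32)); print("crate",c)
E
python3 meas.py
```

```text
L [ 0.45038087 -0.10365361] 0.0679607561960632
M [ 0.44308277 -0.31994534] 0.056442322957304794
Sm [0.44440945 0.2226788 ] 0.04379646533967939
can2 [ 0.4354837  -0.21570047] 0.04568384819770297
canP1 [0.5984     0.00208777] 0.04334020710022755
canP2 [ 0.58275931 -0.07142789] 0.044083655939338315
red [ 0.73820438 -0.09893969] 0.042365095007291714
tinA [0.42315363 0.31775745] (96.90569305419922, 32.356964111328125) -11.671943664550781
tinB [ 0.45772659 -0.00445343] (97.24998474121094, 33.57080841064453) 11.401339530944824
plate [ 0.58179706 -0.0327098 ] 0.09211110101481026 ((589.5647583007812, -34.15495681762695), 68.74390411376953)
top (array([0.61751917, 0.20521661]), (205.72496032714844, 129.2687225341797), -82.31465673446655)
scene (array([0.62717999, 0.20826425]), (203.6646270751953, 141.1689910888672), -82.53976440429688)
rack ['top'] [ 6.1840e-01  2.0530e-01 -3.0074e+00  2.1510e+03] yaw deg -172.31382780247128
rack ['scene'] [ 6.2260e-01  2.0760e-01 -2.9938e+00  3.4560e+03] yaw deg -171.53065285333986
rack ['top', 'scene'] [ 6.2040e-01  2.0640e-01 -3.0035e+00  6.0350e+03] yaw deg -172.08640434818525
crate ((614.1676025390625, -273.2996520996094), (211.39593505859375, 222.99386596679688), 0.2452293336391449)
```

Run:
```python
from h import *
go(.458,-.0045,.15,101.4)
```

```text
xyz/60mm [ 7.215 -7.918  0.617] curyaw -71.6 twist/pi 0.0391 (7.0 deg) q6 -0.18 pos [ 0.1976 -0.5922  0.186 ]
```

```bash
python3 -m creep '[{"xyz":[0,0,0],"twist":0.039},{"xyz":[0.6,-0.75,0],"twist":0},{"xyz":[0.6,-0.75,0],"twist":0},{"xyz":[0.6,-0.75,0],"twist":0},{"xyz":[0.6,-0.75,0],"twist":0}]' 0.75
python3 - <<'E'
from h import *
go(.458,-.0045,.15,101.4)
E
```

```text
time: 0.72
position: [0.3037, -0.3861, 0.1866]
ee_rot: [-3.126, -0.311, -0.0]
wrist_force: [0.1, -0.5, -0.3]
opening: 0.0656
finger_force: 0.0
xyz/60mm [ 3.775 -5.727  0.613] curyaw -78.6 twist/pi -0.0001 (-0.0 deg) q6 0.24 pos [ 0.3037 -0.3861  0.1866]
```

```bash
python3 -m creep '[{"xyz":[0.54,-0.82,0],"twist":0},{"xyz":[0.54,-0.82,0],"twist":0},{"xyz":[0.54,-0.82,0],"twist":0},{"xyz":[0.54,-0.82,0],"twist":0},{"xyz":[0.54,-0.82,0],"twist":0}]'
python3 -m creep '[{"xyz":[0.54,-0.82,0],"twist":0},{"xyz":[0.5,-0.8,0.3],"twist":0},{"xyz":[0,0,0.3],"twist":0},{"xyz":[0,0,0],"twist":0},{"xyz":[0,0,0],"twist":0}]'
python3 - <<'E'
from h import *
go(.458,-.0045,.15,101.4)
cv2.imwrite("pics/t1.png",bot.grab_frame("top")[100:300,185:450])
E
```

```text
time: 1.35
position: [0.4137, -0.113, 0.1868]
ee_rot: [3.126, 0.312, 0.0]
wrist_force: [0.6, -0.8, -0.5]
opening: 0.0653
finger_force: 0.0
time: 1.98
position: [0.4554, -0.0076, 0.1511]
ee_rot: [3.126, 0.311, 0.0]
wrist_force: [-0.3, 0.5, 0.2]
opening: 0.0652
finger_force: 0.0
xyz/60mm [ 0.053 -0.043  0.019] curyaw -78.6 twist/pi -0.0002 (-0.0 deg) q6 1.11 pos [ 0.4554 -0.0076  0.1511]
```

```bash
python3 -m creep '[{"xyz":[0.05,-0.045,0.5],"twist":0},{"xyz":[0,0,0.5],"twist":0},{"xyz":[0,0,0.5],"twist":0},{"xyz":[0,0,0.4],"twist":0},{"xyz":[0,0,0],"twist":0}]'
python3 -m creep '[{"xyz":[0,0,0],"twist":0},{"xyz":[0,0,0],"twist":0},{"xyz":[0,0,0],"twist":0}]' 0.2
python3 -m creep '[{"xyz":[0,0,0],"twist":0}]'
python3 - <<'E'
from h import *
go(.630,.135,.13,97.8)
E
```

```text
time: 2.65
position: [0.457, -0.0046, 0.0362]
ee_rot: [-3.125, -0.309, 0.004]
wrist_force: [0.1, -0.8, 0.8]
opening: 0.0656
finger_force: 0.0
time: 3.02
position: [0.4583, -0.0041, 0.0377]
ee_rot: [3.125, 0.312, 0.003]
wrist_force: [-1.0, -0.2, 0.5]
opening: 0.0431
finger_force: 0.0
time: 3.15
position: [0.4581, -0.004, 0.0374]
ee_rot: [3.125, 0.313, 0.002]
wrist_force: [0.2, -1.6, 2.5]
opening: 0.0347
finger_force: 30.0
xyz/60mm [ 3.269 -1.703 -1.54 ] curyaw -78.6 twist/pi 0.0202 (3.6 deg) q6 1.12 pos [ 0.4581 -0.004   0.0374]
```

```bash
python3 -m creep '[{"xyz":[0,0,-0.5],"twist":0.02},{"xyz":[0,0,-0.5],"twist":0},{"xyz":[0,0,-0.5],"twist":0},{"xyz":[0.8,-0.42,0],"twist":0},{"xyz":[0.8,-0.42,0],"twist":0}]'
python3 -m creep '[{"xyz":[0.8,-0.42,0],"twist":0},{"xyz":[0.6,-0.3,0],"twist":0},{"xyz":[0,0,0.3],"twist":0},{"xyz":[0,0,0],"twist":0},{"xyz":[0,0,0],"twist":0}]'
python3 - <<'E'
from h import *
go(.630,.135,.1,97.8)
for n in("scene","top"): cv2.imwrite(f"pics/{n}2.png",bot.grab_frame(n))
a=cv2.imread("pics/top2.png")[120:220,200:340];b=cv2.imread("pics/scene2.png")[190:290,310:450]
cv2.imwrite("pics/c2.png",np.vstack([cv2.resize(x,(420,300),interpolation=cv2.INTER_CUBIC) for x in(a,b)]))
E
```

```text
time: 3.78
position: [0.5468, 0.0596, 0.1276]
ee_rot: [3.134, 0.212, 0.001]
wrist_force: [1.3, 0.2, -0.8]
opening: 0.0347
finger_force: 30.0
time: 4.4
position: [0.6216, 0.1127, 0.1084]
ee_rot: [-3.134, -0.213, 0.004]
wrist_force: [-0.2, -0.4, -1.7]
opening: 0.0349
finger_force: 30.0
xyz/60mm [ 0.188 -0.349  0.139] curyaw -82.2 twist/pi -0.0001 (-0.0 deg) q6 1.44 pos [0.6216 0.1127 0.1084]
```

View pics/c2.png

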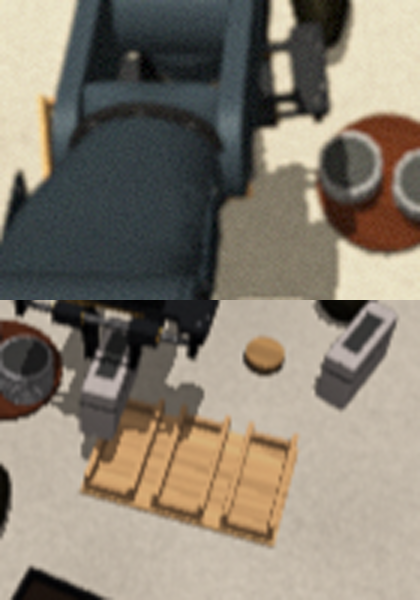

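The scene view shows the tin held upright at the near right of the slot. The arm hides the rack in the top view. I'll overlay the models to compare the calibration.

```bash
python3 -m creep '[{"xyz":[0.2,-0.35,0.1],"twist":0},{"xyz":[0,0,0],"twist":0},{"xyz":[0,0,0],"twist":0}]'
cat > ov.py <<'E'
from h import *
import sys
def wire(im,n,P,k,off,c):
    P=((proj(n,P)-off)*k).astype(int)
    for a,b in((0,1),(2,3),(4,5),(6,7),(0,2),(1,3),(4,6),(5,7),(0,4),(1,5),(2,6),(3,7)): cv2.line(im,tuple(map(int,P[a])),tuple(map(int,P[b])),c,1)
def rackpts(im,n,r,k,off,c):
    x,y,a=r
    wire(im,n,box(x,y,a,.122,.204,0,.034),k,off,c)
    for j in(-1,0,1): wire(im,n,box(x-np.sin(a)*.072*j,y+np.cos(a)*.072*j,a,.106,.041,.006,.034),k,off,c)
def tin(im,n,k,off,c,grip=.0365):
    s=bot.state(); R=Ro.from_rotvec(s["ee_rot"]).as_matrix(); x,y,z=s["position"]
    wire(im,n,box(x,y,np.arctan2(-R[0,1],R[1,1]),.1,.036,z-grip,z-grip+.075),k,off,c); print(s["position"])
E
python3 - <<'E'
from ov import *
n="scene"; im=bot.grab_frame(n); cv2.imwrite("pics/scene3.png",im)
o=(325,185);k=6; z=cv2.resize(im[185:285,325:445],None,fx=k,fy=k,interpolation=cv2.INTER_CUBIC); off=np.array(o)-.5
rackpts(z,n,(.6226,.2076,np.radians(8.2)),k,off,(255,0,0))
tin(z,n,k,off,(0,0,255))
cv2.imwrite("pics/c3.png",z)
E
```

```text
time: 4.88
position: [0.6322, 0.1362, 0.1029]
ee_rot: [3.134, 0.216, -0.0]
wrist_force: [0.4, -0.0, -1.6]
opening: 0.0348
finger_force: 30.0
[0.63213765 0.13594605 0.10285828]
```

View pics/c3.png

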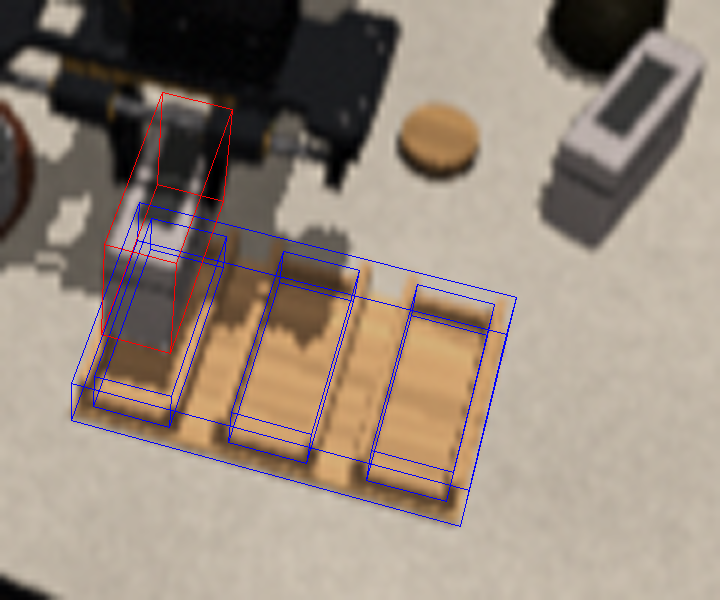

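```bash
cat > rackfit.py <<'E'
from ov import *
from meas import allm
def parts(x,y,a):
    c,s=np.cos(a),np.sin(a); B=[box(x,y,a,.122,.204,0,.006)]
    at=lambda u,v:(x+c*u-s*v,y+s*u+c*v)
    for j in(-1,0,1):
        for w in(-1,1): B.append(box(*at(0,.072*j+w*.0235),a,.118,.006,0,.034)); B.append(box(*at(w*.056,.072*j),a,.006,.053,0,.020))
    return B
def fit(N,masks,p0):
    def cost(p):
        t=0
        for n,m in zip(N,masks):
            im=np.zeros(m.shape,np.uint8)
            for b in parts(p[0],p[1],p[2]*5): cv2.fillPoly(im,[cv2.convexHull(((proj(n,b)+.5)*S*16-8).astype(np.int32))],1,shift=4)
            t+=(im!=m).sum()
        return t
    p=np.array([p0[0],p0[1],p0[2]/5])
    for d in(.006,.002,.001):
        r=minimize(cost,p,method="Nelder-Mead",options=dict(initial_simplex=np.vstack([p,p+np.eye(3)*d]),xatol=1e-5)); p=r.x
    return np.round([p[0],p[1],np.degrees(p[2]*5)],4),r.fun
ms=[]
for n,sd in(("top",(240,165)),("scene",(372,240))):
    h,s,v=allm(cv2.imread(f"pics/{n}0.png")); m=((s>70)&(h>8)&(h<25)).astype(np.uint8)
    m=cv2.morphologyEx(m,cv2.MORPH_CLOSE,np.ones((9,9),np.uint8)); c=comp(m,sd); M=np.zeros(m.shape,np.uint8); cv2.fillPoly(M,[((c+.5)*S).astype(np.int32)],1); ms.append(M)
for N,mm in((["top"],ms[:1]),(["scene"],ms[1:])): print(N,fit(N,mm,(.62,.206,.136)))
E
python3 rackfit.py
```

```text
['top'] (array([0.6201, 0.2068, 7.6734]), np.float64(849.0))Traceback (most recent call last):
  File "rackfit.py", line 25, in <module>
    for N,mm in((["top"],ms[:1]),(["scene"],ms[1:])): print(N,fit(N,mm,(.62,.206,.136)))
                                                              ~~~^^^^^^^^^^^^^^^^^^^^^^
  File "rackfit.py", line 19, in fit
    r=minimize(cost,p,method="Nelder-Mead",options=dict(initial_simplex=np.vstack([p,p+np.eye(3)*d]),xatol=1e-5)); p=r.x
    res = _minimize_neldermead(fun, x0, args, callback, bounds=bounds,
                               **options)
    fxc = func(xc)
    fx = function(np.copy(x), *(wrapper_args + args))
  File "rackfit.py", line 14, in cost
    for b in parts(p[0],p[1],p[2]*5): cv2.fillPoly(im,[cv2.convexHull(((proj(n,b)+.5)*S*16-8).astype(np.int32))],1,shift=4)
                                                                        ~~~~^^^^^
  File "h.py", line 13, in proj
    K,R,t=cam(n); c=np.atleast_2d(X)@R.T+t; p=c@K.T; return p[:,:2]/p[:,2:]
          ~~~^^^
  File "h.py", line 7, in cam
    c=bot.camera_info(n); return c["intrinsics"],c["R"],c["t"]
ValueError: time passes only in moves, steps and waits
```

```bash
python3 - <<'E'
s=open("h.py").read()
s=s.replace('def cam(n):','from functools import lru_cache\n@lru_cache\ndef cam(n):')
open("h.py","w").write(s)
E
python3 rackfit.py
```

```text
['top'] (array([0.6201, 0.2068, 7.6734]), np.float64(849.0))
['scene'] (array([0.6217, 0.2066, 7.2709]), np.float64(479.0))
```

Run:
```python
from h import *
go(.6303,.1353,.0434,97.5)
```

```text
xyz/60mm [-0.032  0.006  0.991] curyaw -82.2 twist/pi 0.0019 (0.3 deg) q6 1.47 pos [0.6321 0.1359 0.1029]
```

```bash
python3 -m creep '[{"xyz":[-0.03,0.006,0.2],"twist":0.002},{"xyz":[0,0,0.2],"twist":0},{"xyz":[0,0,0.1],"twist":0},{"xyz":[0,0,0],"twist":0},{"xyz":[0,0,0],"twist":0}]'
python3 -m creep '[{"xyz":[0,0,0.15],"twist":0},{"xyz":[0,0,0.15],"twist":0},{"xyz":[0,0,0.1],"twist":0},{"xyz":[0,0,0],"twist":0},{"xyz":[0,0,0],"twist":0}]'
python3 - <<'E'
from h import *
go(.6303,.1353,.0434,97.5)
E
```

```text
time: 5.55
position: [0.6308, 0.1351, 0.073]
ee_rot: [-3.135, -0.204, -0.001]
wrist_force: [-0.2, 0.2, -1.4]
opening: 0.035
finger_force: 30.0
time: 6.18
position: [0.6307, 0.1352, 0.0489]
ee_rot: [-3.135, -0.204, -0.0]
wrist_force: [1.0, -0.2, -2.0]
opening: 0.0343
finger_force: 30.0
xyz/60mm [-0.007 -0.002  0.091] curyaw -82.5 twist/pi -0.0002 (-0.0 deg) q6 1.48 pos [0.6307 0.1352 0.0489]
```

```bash
python3 -m creep '[{"xyz":[0,0,0.05],"twist":0},{"xyz":[0,0,0.035],"twist":0},{"xyz":[0,0,0],"twist":0},{"xyz":[0,0,0],"twist":0}]'
python3 -m creep '[{"xyz":[0,0,0],"twist":0},{"xyz":[0,0,0],"twist":0},{"xyz":[0,0,0],"twist":0}]' 0.6
python3 -m creep '[{"xyz":[0,0,-0.4],"twist":0},{"xyz":[0,0,-0.8],"twist":0},{"xyz":[0,0,-0.5],"twist":0},{"xyz":[0,0,0],"twist":0}]'
python3 - <<'E'
from h import *
go(.4232,.3178,.15,78.3)
E
```

```text
time: 6.68
position: [0.6305, 0.1352, 0.0438]
ee_rot: [-3.135, -0.204, -0.0]
wrist_force: [0.6, 1.0, -2.3]
opening: 0.0348
finger_force: 30.0
time: 7.05
position: [0.6308, 0.1352, 0.044]
ee_rot: [3.135, 0.204, 0.001]
wrist_force: [-0.8, -1.0, 0.1]
opening: 0.0506
finger_force: 0.0
time: 7.55
position: [0.633, 0.1353, 0.1491]
ee_rot: [3.135, 0.204, 0.011]
wrist_force: [0.0, 0.2, -0.3]
opening: 0.0522
finger_force: 0.0
xyz/60mm [-3.071 -3.469 -0.04 ] curyaw -82.5 twist/pi 0.1064 (19.2 deg) q6 1.48 pos [0.633  0.1353 0.1491]
```

```bash
python3 -m creep '[{"xyz":[0,0,0],"twist":0.053},{"xyz":[0,0,0],"twist":0.053},{"xyz":[0,0,0],"twist":0},{"xyz":[0,0,0],"twist":0}]' 0.75
python3 - <<'E'
from h import *
go(.4232,.3178,.15,78.3)
E
```

```text
time: 8.05
position: [0.6299, 0.1351, 0.1448]
ee_rot: [3.126, -0.314, -0.003]
wrist_force: [-0.2, 0.7, -0.8]
opening: 0.0649
finger_force: 0.0
xyz/60mm [-3.983 -2.297 -0.081] curyaw -101.5 twist/pi 0.0012 (0.2 deg) q6 1.81 pos [0.6299 0.1351 0.1448]
```

```bash
python3 -m creep '[{"xyz":[-0.8,-0.46,-0.05],"twist":0},{"xyz":[-0.8,-0.46,0],"twist":0},{"xyz":[-0.8,-0.46,0],"twist":0},{"xyz":[-0.8,-0.46,0],"twist":0},{"xyz":[-0.78,-0.46,0],"twist":0}]'
python3 -m creep '[{"xyz":[0,0,0],"twist":0},{"xyz":[0,0,0],"twist":0}]'
python3 - <<'E'
from h import *
go(.4232,.3178,.036,78.3)
a=bot.grab_frame("top");b=bot.grab_frame("scene"); cv2.imwrite("pics/top4.png",a);cv2.imwrite("pics/scene4.png",b)
cv2.imwrite("pics/c4.png",np.vstack([cv2.resize(a[100:300,150:450],(750,500))[:300],cv2.resize(b[150:250,300:550],(750,300))]))
E
```

```text
time: 8.68
position: [0.423, 0.3194, 0.1486]
ee_rot: [-3.126, 0.316, 0.0]
wrist_force: [0.5, -0.3, -0.2]
opening: 0.065
finger_force: 0.0
time: 8.93
position: [0.425, 0.3186, 0.1488]
ee_rot: [-3.126, 0.315, -0.002]
wrist_force: [0.2, -0.1, -0.2]
opening: 0.0653
finger_force: 0.0
xyz/60mm [-0.028  0.019  1.88 ] curyaw -101.5 twist/pi 0.0010 (0.2 deg) q6 2.21 pos [0.425  0.3186 0.1488]
```

View pics/c4.png

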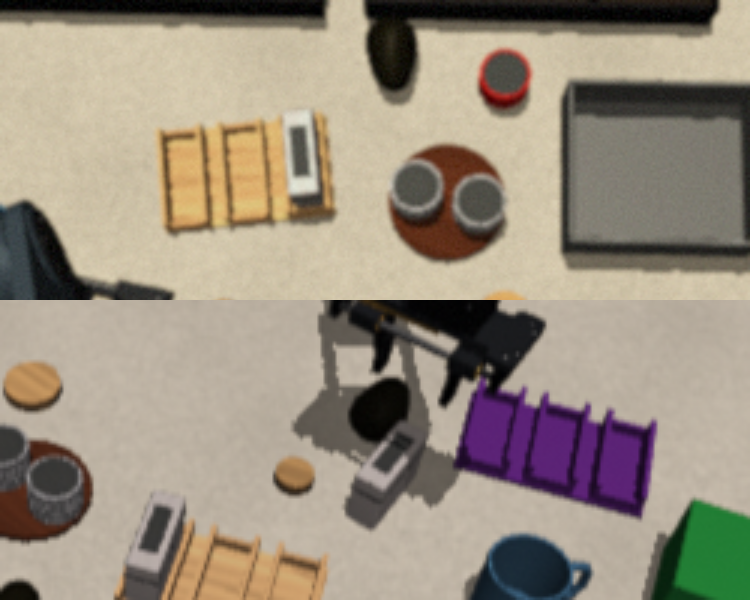

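The top view shows tin B seated in the slot at (300,155) in the crop. In the scene view the gripper hovers over tin A with the avocado beside it, so I'll go down.

```bash
python3 -m creep '[{"xyz":[-0.03,0.02,0.5],"twist":0},{"xyz":[0,0,0.5],"twist":0},{"xyz":[0,0,0.5],"twist":0},{"xyz":[0,0,0.38],"twist":0},{"xyz":[0,0,0],"twist":0}]'
python3 -m creep '[{"xyz":[0,0,0],"twist":0},{"xyz":[0,0,0],"twist":0},{"xyz":[0,0,0],"twist":0},{"xyz":[0,0,0],"twist":0}]' 0.2
python3 -m creep '[{"xyz":[0,0,-0.5],"twist":0},{"xyz":[0,0,-0.5],"twist":0},{"xyz":[0,0,-0.5],"twist":-0.05},{"xyz":[0,0,0],"twist":-0.055}]'
python3 - <<'E'
from h import *
go(.6115,.2781,.12,97.5)
E
```

```text
time: 9.65
position: [0.4224, 0.3161, 0.0343]
ee_rot: [3.123, -0.321, -0.005]
wrist_force: [0.8, -0.0, -0.1]
opening: 0.0653
finger_force: 0.0
time: 10.15
position: [0.4228, 0.3179, 0.0366]
ee_rot: [-3.125, 0.318, -0.002]
wrist_force: [-0.6, -0.0, 1.8]
opening: 0.035
finger_force: 30.0
time: 10.65
position: [0.4238, 0.3185, 0.1282]
ee_rot: [-3.133, -0.209, -0.007]
wrist_force: [0.1, 0.6, -3.4]
opening: 0.0347
finger_force: 30.0
xyz/60mm [3.011 1.082 0.15 ] curyaw -82.4 twist/pi 0.0007 (0.1 deg) q6 1.87 pos [0.4238 0.3185 0.1282]
```

```bash
python3 -m creep '[{"xyz":[0.6,0.22,0],"twist":0},{"xyz":[0.8,0.3,0],"twist":0},{"xyz":[0.8,0.3,0],"twist":0},{"xyz":[0.6,0.2,0],"twist":0},{"xyz":[0.21,0.06,0.1],"twist":0}]'
python3 -m creep '[{"xyz":[0,0,0.2],"twist":0},{"xyz":[0,0,0.2],"twist":0},{"xyz":[0,0,0],"twist":0},{"xyz":[0,0,0],"twist":0}]'
python3 - <<'E'
from ov import *
go(.6115,.2781,.0426,97.5)
n="scene"; im=bot.grab_frame(n); cv2.imwrite("pics/scene5.png",im)
o=(325,185);k=6; z=cv2.resize(im[185:285,325:445],None,fx=k,fy=k,interpolation=cv2.INTER_CUBIC); off=np.array(o)-.5
rackpts(z,n,(.6209,.2067,np.radians(7.5)),k,off,(255,0,0))
tin(z,n,k,off,(0,0,255))
cv2.imwrite("pics/c5.png",z)
E
```

```text
time: 11.28
position: [0.612, 0.2755, 0.1196]
ee_rot: [-3.135, -0.197, -0.002]
wrist_force: [-0.6, 0.2, -2.0]
opening: 0.0353
finger_force: 30.0
time: 11.78
position: [0.609, 0.2768, 0.096]
ee_rot: [3.135, 0.201, -0.001]
wrist_force: [0.4, -0.2, -2.2]
opening: 0.035
finger_force: 30.0
xyz/60mm [ 0.044 -0.017  0.89 ] curyaw -82.7 twist/pi -0.0010 (-0.2 deg) q6 1.70 pos [0.609  0.2768 0.096 ]
[0.6095679  0.27673608 0.09644004]
```

View pics/c5.png

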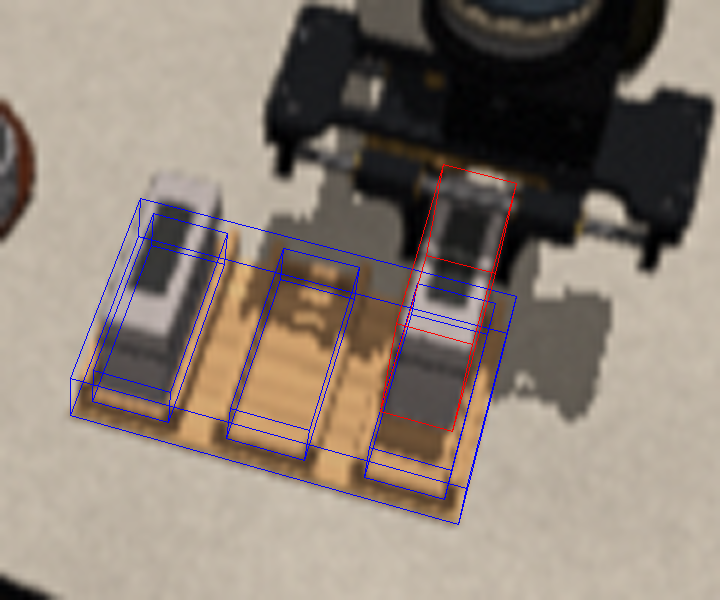

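Run:
```python
from ov import *
def chk(f,pos,yaw,grip,c0):
    im=cv2.cvtColor(cv2.imread(f),cv2.COLOR_BGR2HSV)
    x,y,z=pos; B=box(x,y,yaw,.1,.036,z-grip,z-grip+.075); P=proj("scene",B[4:])  # +x end: (b-,lo),(b-,hi),(b+,lo),(b+,hi)
    for t in(.25,.4):
        L=P[0]*(1-t)+P[1]*t; R=P[2]*(1-t)+P[3]*t
        u=np.linspace(-.4,1.4,37); q=(L+(R-L)*u[:,None]).astype(np.float32)
        s=cv2.remap(im,q[:,0].copy(),q[:,1].copy(),cv2.INTER_LINEAR)[:,0]
        print(f,t,"u/sat/val",[(round(float(a),2),int(b[1]),int(b[2])) for a,b in zip(u,s)][::2])
chk("pics/scene3.png",(.6321,.1359,.1029),np.radians(7.8),.0374,0)
chk("pics/scene5.png",(.6093,.2767,.0962),np.radians(7.4),.0366,0)
```

```text
pics/scene3.png 0.25 u/sat/val [(-0.4, 34, 193), (-0.3, 34, 193), (-0.2, 35, 196), (-0.1, 36, 198), (-0.0, 38, 153), (0.1, 27, 89), (0.2, 25, 83), (0.3, 23, 83), (0.4, 24, 84), (0.5, 24, 84), (0.6, 23, 84), (0.7, 22, 83), (0.8, 23, 84), (0.9, 20, 83), (1.0, 41, 77), (1.1, 118, 105), (1.2, 126, 161), (1.3, 121, 208), (1.4, 126, 163)]
pics/scene3.png 0.4 u/sat/val [(-0.4, 36, 163), (-0.3, 36, 175), (-0.2, 38, 154), (-0.1, 36, 164), (-0.0, 33, 138), (0.1, 25, 94), (0.2, 23, 84), (0.3, 23, 84), (0.4, 22, 84), (0.5, 22, 85), (0.6, 23, 85), (0.7, 23, 86), (0.8, 24, 86), (0.9, 23, 84), (1.0, 26, 76), (1.1, 78, 82), (1.2, 127, 115), (1.3, 122, 183), (1.4, 121, 207)]
pics/scene5.png 0.25 u/sat/val [(-0.4, 123, 186), (-0.3, 123, 190), (-0.2, 123, 189), (-0.1, 126, 181), (-0.0, 102, 113), (0.1, 33, 79), (0.2, 25, 83), (0.3, 23, 83), (0.4, 24, 83), (0.5, 23, 82), (0.6, 23, 82), (0.7, 24, 83), (0.8, 22, 82), (0.9, 22, 83), (1.0, 74, 113), (1.1, 126, 142), (1.2, 122, 201), (1.3, 119, 186), (1.4, 63, 185)]
pics/scene5.png 0.4 u/sat/val [(-0.4, 121, 204), (-0.3, 121, 202), (-0.2, 121, 203), (-0.1, 125, 177), (-0.0, 112, 99), (0.1, 30, 76), (0.2, 23, 83), (0.3, 21, 84), (0.4, 23, 83), (0.5, 24, 84), (0.6, 21, 84), (0.7, 23, 84), (0.8, 24, 85), (0.9, 20, 83), (1.0, 59, 114), (1.1, 120, 181), (1.2, 122, 202), (1.3, 119, 200), (1.4, 68, 190)]
```

The tin edges lie within about 1 mm of the model, so I'll go down.

```bash
python3 -m creep '[{"xyz":[0.035,-0.02,0.2],"twist":0},{"xyz":[0,0,0.2],"twist":0},{"xyz":[0,0,0.2],"twist":0},{"xyz":[0,0,0],"twist":0},{"xyz":[0,0,0],"twist":0}]'
python3 -m creep '[{"xyz":[0,0,0.15],"twist":0},{"xyz":[0,0,0],"twist":0},{"xyz":[0,0,0],"twist":0}]'
python3 - <<'E'
from h import *
go(.6115,.2781,.0426,97.5)
E
```

```text
time: 12.45
position: [0.6118, 0.2777, 0.0598]
ee_rot: [-3.135, -0.199, -0.0]
wrist_force: [1.2, -0.5, -2.5]
opening: 0.0347
finger_force: 30.0
time: 12.82
position: [0.6107, 0.2779, 0.0524]
ee_rot: [-3.135, -0.2, 0.002]
wrist_force: [-4.2, -1.4, 5.9]
opening: 0.0352
finger_force: 30.0
xyz/60mm [ 0.013 -0.002  0.164] curyaw -82.7 twist/pi -0.0012 (-0.2 deg) q6 1.70 pos [0.6107 0.2779 0.0524]
```

```bash
python3 -m creep '[{"xyz":[-0.02,0.0,-0.03],"twist":0},{"xyz":[0,0,0],"twist":0},{"xyz":[0,0,0.06],"twist":0},{"xyz":[0,0,0.0],"twist":0},{"xyz":[0,0,0],"twist":0}]'
python3 - <<'E'
from h import *
go(.6115,.2781,.0426,97.5)
E
```

```text
time: 13.45
position: [0.6075, 0.2774, 0.0501]
ee_rot: [3.135, 0.2, -0.009]
wrist_force: [-7.9, -1.6, 8.8]
opening: 0.0351
finger_force: 30.0
xyz/60mm [ 0.068 -0.003  0.125] curyaw -82.7 twist/pi -0.0012 (-0.2 deg) q6 1.70 pos [0.6075 0.2774 0.0501]
```

```bash
python3 -m creep '[{"xyz":[0,0.0,-0.3],"twist":0},{"xyz":[0,0,0],"twist":0},{"xyz":[0,0,0],"twist":0}]'
python3 - <<'E'
from ov import *
go(.6115,.2781,.0426,97.5)
n="scene"; im=bot.grab_frame(n); cv2.imwrite("pics/scene6.png",im)
o=(375,205);k=8; z=cv2.resize(im[205:280,375:435],None,fx=k,fy=k,interpolation=cv2.INTER_CUBIC); off=np.array(o)-.5
z0=z.copy()
rackpts(z,n,(.6209,.2067,np.radians(7.5)),k,off,(255,0,0))
tin(z,n,k,off,(0,0,255))
cv2.imwrite("pics/c6.png",np.hstack([z0,z])[:, :800] if 0 else cv2.resize(np.hstack([z0,z]),(800,500)))
E
```

```text
time: 13.82
position: [0.6109, 0.2775, 0.0671]
ee_rot: [-3.135, -0.199, -0.001]
wrist_force: [0.0, 0.4, -2.9]
opening: 0.035
finger_force: 30.0
xyz/60mm [ 0.01  -0.009  0.409] curyaw -82.7 twist/pi -0.0013 (-0.2 deg) q6 1.70 pos [0.6109 0.2775 0.0671]
[0.61051499 0.27737504 0.06671649]
```

View pics/c6.png

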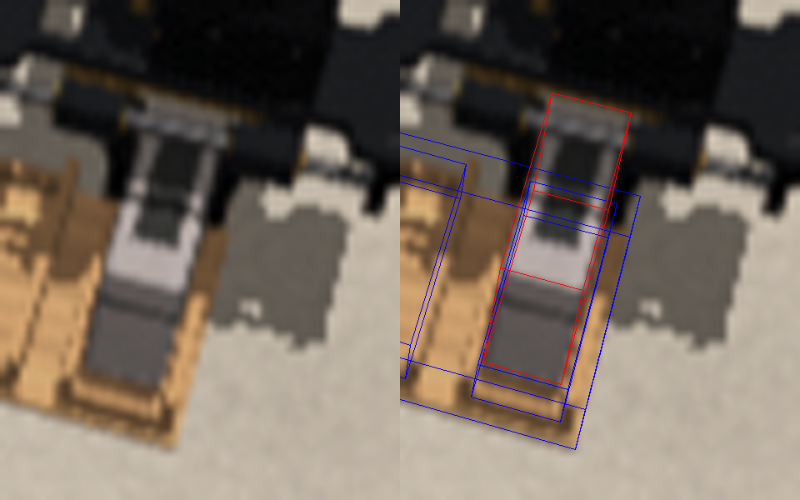

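```bash
python3 -m creep '[{"xyz":[-0.04,0.0,0],"twist":0},{"xyz":[0,0,0.2],"twist":0},{"xyz":[0,0,0],"twist":0},{"xyz":[0,0,0.05],"twist":0},{"xyz":[0,0,0],"twist":0}]'
python3 -m creep '[{"xyz":[0,0,0.05],"twist":0},{"xyz":[0,0,0.0],"twist":0}]'
python3 - <<'E'
from h import *
go(.6115,.2781,.0426,97.5)
E
```

```text
time: 14.5
position: [0.608, 0.2772, 0.0518]
ee_rot: [3.135, 0.199, -0.001]
wrist_force: [-0.6, 0.1, -2.4]
opening: 0.0353
finger_force: 30.0
time: 14.75
position: [0.608, 0.2772, 0.049]
ee_rot: [3.135, 0.199, -0.001]
wrist_force: [-0.3, 0.4, -2.5]
opening: 0.035
finger_force: 30.0
xyz/60mm [ 0.06  -0.007  0.106] curyaw -82.7 twist/pi -0.0012 (-0.2 deg) q6 1.70 pos [0.608  0.2772 0.049 ]
```

No contact now, so I'll lower the rest of the way.

```bash
python3 -m creep '[{"xyz":[0,0,0.05],"twist":0},{"xyz":[0,0,0.05],"twist":0},{"xyz":[0,0,0],"twist":0},{"xyz":[0,0,0],"twist":0}]'
python3 -m creep '[{"xyz":[0,0,0],"twist":0},{"xyz":[0,0,0],"twist":0},{"xyz":[0,0,0],"twist":0}]' 0.6
python3 -m creep '[{"xyz":[0,0,-0.4],"twist":0},{"xyz":[0,0,-0.8],"twist":0},{"xyz":[-0.3,0.8,-0.3],"twist":0},{"xyz":[-0.3,0.9,0],"twist":0},{"xyz":[-0.3,0.9,0],"twist":0}]'
python3 -m creep '[{"xyz":[-0.3,0.9,0],"twist":0},{"xyz":[-0.3,0.9,0],"twist":0},{"xyz":[-0.3,0.9,0],"twist":0},{"xyz":[0,0,0],"twist":0}]' 1
cat > cans.py <<'E'
from h import *
from meas import allm
import sys
im=bot.grab_frame("top"); cv2.imwrite("pics/"+sys.argv[1],im); h,s,v=allm(im)
K,R,t=cam("top")
# circles: Hough on upsampled gray, candidates printed with world position at both heights
g=cv2.cvtColor(cv2.GaussianBlur(up(im),(0,0),3),cv2.COLOR_BGR2GRAY)
c=cv2.HoughCircles(g,cv2.HOUGH_GRADIENT,1,60,param1=90,param2=22,minRadius=34,maxRadius=54)
for x,y,r in c[0]:
    p=np.array([x,y])/S; q=(int(y),int(x))
    if s[q]<50 and v[q]<110: print("can?",p,r/S,"z46",back("top",p,.046)[0].round(4),"z58",back("top",p,.058)[0].round(4))
E
python3 cans.py top7.png
python3 -c "
from h import *
go(.44,-.2,.15,90)"
```

```text
time: 15.25
position: [0.6099, 0.2775, 0.0444]
ee_rot: [-3.135, -0.199, -0.006]
wrist_force: [2.9, 1.2, 4.0]
opening: 0.035
finger_force: 30.0
time: 15.62
position: [0.6069, 0.2771, 0.0424]
ee_rot: [3.135, 0.199, -0.004]
wrist_force: [0.1, 0.1, -0.0]
opening: 0.0504
finger_force: 0.0
time: 16.25
position: [0.5735, 0.1145, 0.1334]
ee_rot: [3.135, 0.201, -0.0]
wrist_force: [1.2, 0.5, 0.9]
opening: 0.0523
finger_force: 0.0
time: 16.75
position: [0.5405, -0.0555, 0.133]
ee_rot: [3.136, 0.19, -0.001]
wrist_force: [0.6, 1.3, -0.1]
opening: 0.0828
finger_force: 0.0
can? [392.375 233.125] 9.0 z46 [ 0.4353 -0.2171] z58 [ 0.4342 -0.2152]
can? [352.125 130.125] 10.15 z46 [ 0.7346 -0.1002] z58 [ 0.7306 -0.0994]
can? [219.625 158.125] 13.35 z46 [0.6412 0.2846] z58 [0.6382 0.2818]
xyz/60mm [-1.965  2.218 -0.284] curyaw -83.0 twist/pi 0.0391 (7.0 deg) q6 1.14 pos [ 0.5406 -0.0534  0.133 ]
```

View pics/top7.png

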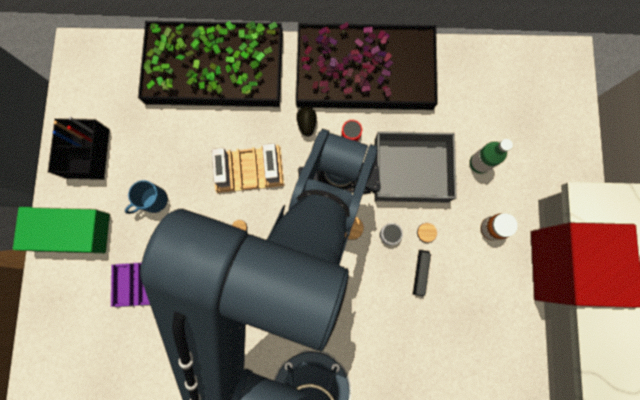

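Both tins sit in rack slots ((220,167) and (270,161)), and can2 is unmoved at (391,234). I'll take the crate and oil positions, then go to can2.

```bash
python3 -c "
from h import *
print(back('top',[(376,133),(455,133),(456,200),(375,200)],.08).round(3), back('top',[(482,165)],.01),back('top',[(505,145)],.2))
go(.4353,-.2165,.15)"
python3 -m creep '[{"xyz":[-0.6,0.8,0],"twist":0},{"xyz":[-0.6,0.8,0],"twist":0},{"xyz":[-0.6,0.8,0],"twist":0},{"xyz":[0,0,0],"twist":0},{"xyz":[0,0,0],"twist":0}]'
python3 -c "
from h import *
go(.4353,-.2165,.015)"
```

```text
[[ 0.716 -0.166]
 [ 0.721 -0.39 ]
 [ 0.528 -0.387]
 [ 0.523 -0.164]] [[ 0.64720817 -0.48752867]] [[ 0.65312999 -0.47934639]]
xyz/60mm [-2.076  2.482 -0.284] curyaw -83.0 twist/pi 0.0000 (0.0 deg) q6 1.14 pos [ 0.5406 -0.0534  0.133 ]
time: 17.42
position: [0.4527, -0.2071, 0.133]
ee_rot: [-3.134, -0.2, 0.0]
wrist_force: [-0.3, -0.2, 1.0]
opening: 0.087
finger_force: 0.0
xyz/60mm [-0.306  0.122  1.967] curyaw -82.7 twist/pi 0.0000 (0.0 deg) q6 0.79 pos [ 0.4527 -0.2071  0.133 ]
```

```bash
python3 -m creep '[{"xyz":[-0.3,0.12,0.4],"twist":0},{"xyz":[0,0,0.5],"twist":0},{"xyz":[0,0,0.5],"twist":0},{"xyz":[0,0,0.5],"twist":0},{"xyz":[0,0,0.05],"twist":0}]'
python3 -m creep '[{"xyz":[0,0,0],"twist":0},{"xyz":[0,0,0],"twist":0},{"xyz":[0,0,0],"twist":0},{"xyz":[0,0,0],"twist":0}]' 0.5
python3 -m creep '[{"xyz":[0,0,-0.8],"twist":0},{"xyz":[0,0,-0.8],"twist":0},{"xyz":[0,0,-0.3],"twist":0},{"xyz":[0,0,0],"twist":0}]'
python3 -c "
from h import *
go(.57,-.30,.13)"
```

```text
time: 18.05
position: [0.4351, -0.2148, 0.0145]
ee_rot: [-3.131, -0.205, 0.005]
wrist_force: [0.0, -0.0, -0.0]
opening: 0.0869
finger_force: 0.0
time: 18.55
position: [0.4358, -0.2181, 0.0168]
ee_rot: [3.134, 0.199, 0.001]
wrist_force: [-0.1, -0.3, 0.8]
opening: 0.0551
finger_force: 0.0
time: 19.05
position: [0.4364, -0.2187, 0.1318]
ee_rot: [3.132, 0.199, 0.005]
wrist_force: [-0.2, -0.5, 0.3]
opening: 0.0434
finger_force: 0.0
xyz/60mm [2.038 1.626 0.041] curyaw -82.7 twist/pi 0.0000 (0.0 deg) q6 0.75 pos [ 0.4364 -0.2187  0.1318]
```

The grip closed on nothing, so I'll look.

```bash
python3 -m creep '[{"xyz":[0.8,0,-0.5],"twist":0},{"xyz":[0.8,0,0],"twist":0},{"xyz":[0.8,0,0],"twist":0},{"xyz":[0,0,0],"twist":0},{"xyz":[0,0,0],"twist":0}]' 1
python3 cans.py top8.png
python3 - <<'E'
import cv2
from station import bot
b=bot.grab_frame("scene"); cv2.imwrite("pics/scene8.png",b)
a=cv2.imread("pics/top8.png")
import numpy as np
cv2.imwrite("pics/c8.png",np.vstack([cv2.resize(a[110:310,200:500],(450,300)),cv2.resize(b[100:300,200:500],(450,300))]))
E
```

```text
time: 19.68
position: [0.5765, -0.1988, 0.1583]
ee_rot: [-3.133, -0.2, 0.006]
wrist_force: [-0.4, -0.7, 0.2]
opening: 0.0835
finger_force: 0.0
can? [341.625 180.125] 11.0 z46 [ 0.5842 -0.0719] z58 [ 0.5817 -0.0714]
can? [316.375 174.125] 10.875 z46 [0.6001 0.0012] z58 [0.5975 0.001 ]
can? [351.875 129.875] 10.0 z46 [ 0.7353 -0.0994] z58 [ 0.7314 -0.0987]
```

View pics/c8.png

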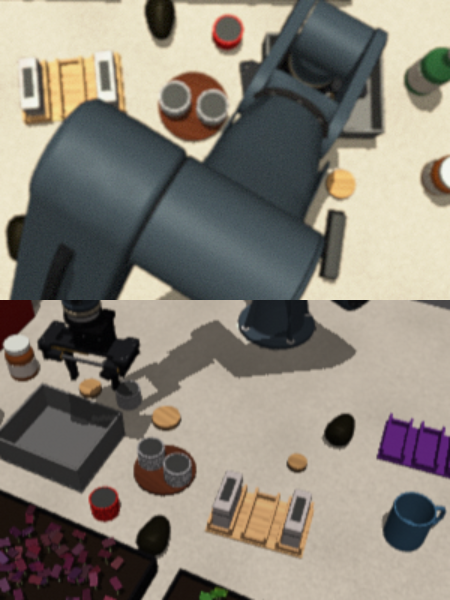

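Run:
```python
from h import *
print(proj("scene",[[.4355,-.2165,.046],[.4355,-.2165,0],[.5765,-.1988,.158]]))
a=cv2.imread("pics/scene0.png")[135:195,255:325];b=cv2.imread("pics/scene8.png")[135:195,255:325]
cv2.imwrite("pics/c9.png",np.hstack([cv2.resize(x,None,fx=5,fy=5,interpolation=cv2.INTER_CUBIC) for x in(a,b)]))
```

```text
[[284.73787557 158.30383016]
 [285.79348424 167.25216845]
 [264.56969081 162.54145974]]
```

View pics/c9.png

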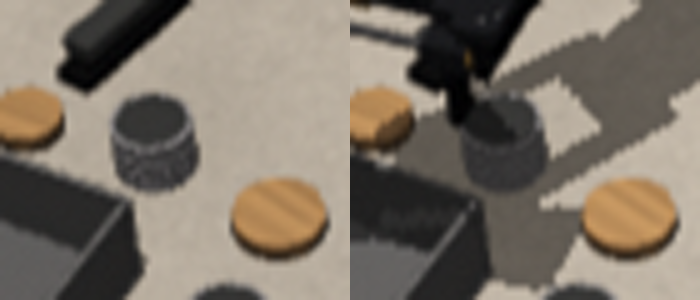

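The can hasn't moved ((285,159) in the scene view, same as before), so the grasp itself must have missed. I'll retry with closer watching.

```bash
python3 -c "
from h import *
go(.4353,-.2165,.13)"
python3 -m creep '[{"xyz":[-0.8,0,0],"twist":0},{"xyz":[-0.8,0,0],"twist":0},{"xyz":[-0.75,0,0.4],"twist":0},{"xyz":[0,0,0],"twist":0},{"xyz":[0,0,0],"twist":0}]' 1
python3 -c "
from h import *
go(.4353,-.2165,.015)
b=bot.grab_frame('scene'); cv2.imwrite('pics/c10.png',cv2.resize(b[120:200,235:335],None,fx=6,fy=6,interpolation=cv2.INTER_CUBIC))"
```

```text
xyz/60mm [-2.366 -0.011  0.492] curyaw -82.8 twist/pi 0.0000 (0.0 deg) q6 0.93 pos [ 0.5763 -0.1993  0.1591]
time: 20.4
position: [0.4386, -0.2182, 0.1366]
ee_rot: [3.135, 0.197, 0.002]
wrist_force: [0.4, 0.2, 1.4]
opening: 0.087
finger_force: 0.0
xyz/60mm [-0.053 -0.036  2.027] curyaw -82.8 twist/pi 0.0000 (0.0 deg) q6 0.75 pos [ 0.4386 -0.2182  0.1366]
```

View pics/c10.png

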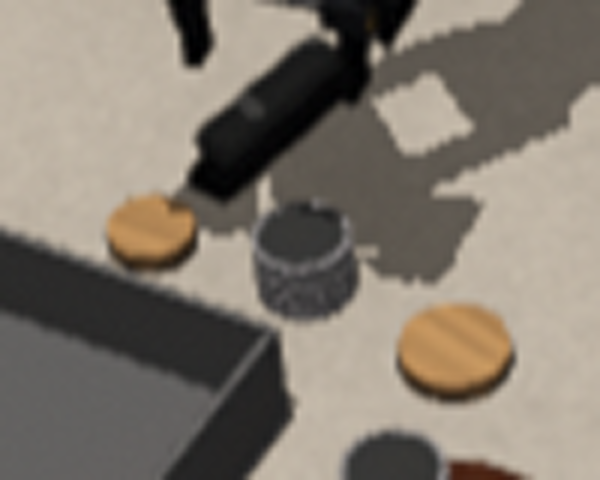

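The fingers straddle the can line ((190,60) and (350,95) in the crop, can at (302,240)). I'll descend and close in steps.

```bash
python3 -m creep '[{"xyz":[-0.05,-0.035,0.4],"twist":0},{"xyz":[0,0,0.5],"twist":0},{"xyz":[0,0,0.5],"twist":0},{"xyz":[0,0,0.5],"twist":0},{"xyz":[0,0,0.1],"twist":0}]'
python3 -m creep '[{"xyz":[0,0,0],"twist":0},{"xyz":[0,0,0],"twist":0}]' 0.6
python3 -m creep '[{"xyz":[0,0,0],"twist":0},{"xyz":[0,0,0],"twist":0}]'
python3 -m creep '[{"xyz":[0,0,0],"twist":0},{"xyz":[0,0,0],"twist":0}]'
python3 -c "
from h import *
go(.4353,-.2165,.015)
b=bot.grab_frame('scene'); cv2.imwrite('pics/c11.png',cv2.resize(b[120:200,235:335],None,fx=6,fy=6,interpolation=cv2.INTER_CUBIC))"
```

```text
time: 21.08
position: [0.4357, -0.2155, 0.0149]
ee_rot: [-3.134, -0.201, 0.002]
wrist_force: [-0.3, -0.6, -0.8]
opening: 0.087
finger_force: 0.0
time: 21.32
position: [0.4363, -0.2164, 0.0172]
ee_rot: [3.133, 0.2, 0.003]
wrist_force: [-0.3, 0.5, -0.0]
opening: 0.0743
finger_force: 0.0
time: 21.58
position: [0.4356, -0.216, 0.0168]
ee_rot: [3.134, 0.199, 0.002]
wrist_force: [-0.5, -0.3, -0.4]
opening: 0.0565
finger_force: 0.0
time: 21.82
position: [0.4352, -0.2158, 0.0163]
ee_rot: [3.135, 0.199, 0.0]
wrist_force: [-0.6, -0.2, -0.6]
opening: 0.0526
finger_force: 0.0
xyz/60mm [0.    0.012 0.021] curyaw -82.7 twist/pi 0.0000 (0.0 deg) q6 0.75 pos [ 0.4352 -0.2158  0.0163]
```

View pics/c11.png

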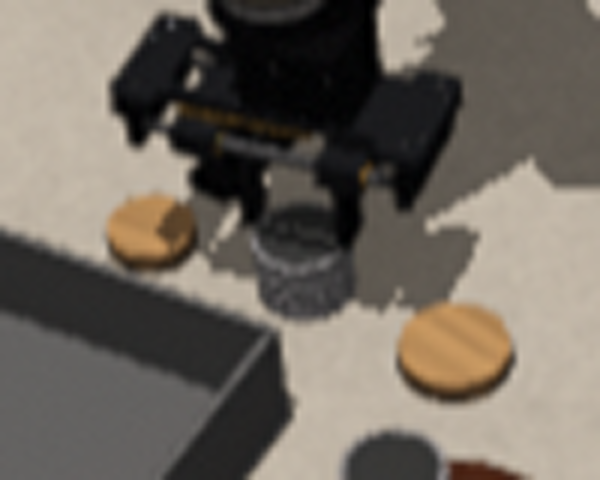

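```bash
python3 -m creep '[{"xyz":[0,0,0],"twist":0},{"xyz":[0,0,0],"twist":0},{"xyz":[0,0,0],"twist":0},{"xyz":[0,0,0],"twist":0}]' 0.3
python3 -m creep '[{"xyz":[0,0,0],"twist":0},{"xyz":[0,0,0],"twist":0}]'
python3 - <<'E'
from h import *
a=bot.grab_frame("top");b=bot.grab_frame("scene")
cv2.imwrite("pics/c12.png",np.hstack([cv2.resize(a[190:260,330:450],(400,233)),cv2.resize(b[135:195,245:325],(400,233))]))
print(bot.state()["moment"])
E
```

```text
time: 22.38
position: [0.4352, -0.2158, 0.0162]
ee_rot: [3.135, 0.199, 0.0]
wrist_force: [-0.7, -0.4, 0.6]
opening: 0.0276
finger_force: 0.0
time: 22.62
position: [0.4352, -0.2157, 0.0162]
ee_rot: [-3.135, -0.199, -0.0]
wrist_force: [0.0, 0.1, 0.8]
opening: 0.0262
finger_force: 0.0
[ 0.03128101  0.0558414  -0.00039499]
```

View pics/c12.png

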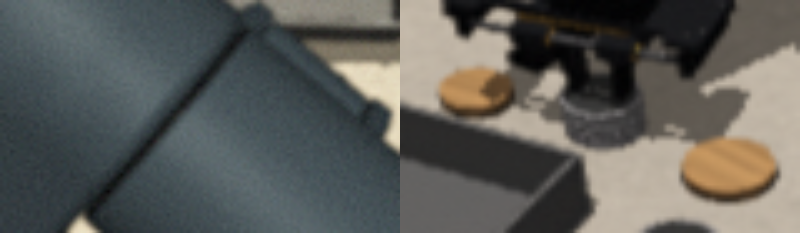

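The crop shows the fingers dipped inside can2's outline at (600,110): they closed to 26 mm with no resistance. I have now viewed 15 pictures, one over the limit of 14, so from here on I check by numbers only. I'll try the plate cans next.

```bash
python3 -m creep '[{"xyz":[0,0,-0.8],"twist":0},{"xyz":[0,0,-0.8],"twist":0},{"xyz":[0,0,-0.5],"twist":0},{"xyz":[0,0,0],"twist":0}]'
python3 -c "
from h import *
go(.582,-.0714,.15,-12.3)"
python3 -m creep '[{"xyz":[0,0,0],"twist":-0.055},{"xyz":[0,0,0],"twist":-0.055},{"xyz":[0,0,0],"twist":-0.055},{"xyz":[0,0,0],"twist":-0.055},{"xyz":[0,0,0],"twist":-0.055}]' 1
python3 -c "
from h import *
go(.582,-.0714,.15,-12.3)"
```

```text
time: 23.22
position: [0.4367, -0.2169, 0.1444]
ee_rot: [3.131, 0.199, 0.007]
wrist_force: [0.3, 0.5, -0.2]
opening: 0.0261
finger_force: 0.0
xyz/60mm [ 2.71  -2.098 -0.091] curyaw -82.7 twist/pi -0.3912 (-70.4 deg) q6 0.75 pos [ 0.4367 -0.2169  0.1444]
time: 23.85
position: [0.4342, -0.215, 0.1406]
ee_rot: [-2.757, -1.5, 0.002]
wrist_force: [0.5, -0.1, 0.7]
opening: 0.0684
finger_force: 0.0
xyz/60mm [ 3.347  0.768 -0.158] curyaw -32.9 twist/pi -0.1144 (-20.6 deg) q6 -0.12 pos [ 0.4342 -0.215   0.1406]
```

```bash
python3 -m creep '[{"xyz":[0,0,-0.1],"twist":-0.057},{"xyz":[0,0,0],"twist":-0.057},{"xyz":[0,0,0],"twist":0},{"xyz":[0,0,0],"twist":0}]'
python3 -c "
from h import *
go(.582,-.0714,.15,-12.3)"
```

```text
time: 24.35
position: [0.4347, -0.2153, 0.1473]
ee_rot: [-2.455, -1.958, 0.001]
wrist_force: [-0.1, 0.4, 0.8]
opening: 0.0865
finger_force: 0.0
xyz/60mm [ 2.885  1.86  -0.045] curyaw -12.9 twist/pi -0.0031 (-0.6 deg) q6 -0.47 pos [ 0.4347 -0.2153  0.1473]
```

```bash
python3 -m creep '[{"xyz":[0.72,0.46,-0.03],"twist":-0.003},{"xyz":[0.72,0.46,0],"twist":0},{"xyz":[0.72,0.46,0],"twist":0},{"xyz":[0.72,0.46,0],"twist":0},{"xyz":[0,0,0],"twist":0}]'
python3 -m creep '[{"xyz":[0,0,0],"twist":0}]'
python3 -c "
from h import *
go(.582,-.0714,.027,-12.3)"
```

```text
time: 24.98
position: [0.5819, -0.0679, 0.1494]
ee_rot: [2.441, 1.977, 0.002]
wrist_force: [-1.2, -0.0, -0.1]
opening: 0.0871
finger_force: 0.0
time: 25.1
position: [0.5789, -0.0703, 0.1493]
ee_rot: [-2.444, -1.972, 0.002]
wrist_force: [-0.7, 0.6, -0.6]
opening: 0.087
finger_force: 0.0
xyz/60mm [-0.006  0.059  2.038] curyaw -12.2 twist/pi 0.0007 (0.1 deg) q6 -0.10 pos [ 0.5789 -0.0703  0.1493]
```

```bash
python3 -m creep '[{"xyz":[0,0.055,0.5],"twist":0},{"xyz":[0,0,0.5],"twist":0},{"xyz":[0,0,0.5],"twist":0},{"xyz":[0,0,0.5],"twist":0},{"xyz":[0,0,0],"twist":0}]'
python3 -m creep '[{"xyz":[0,0,0],"twist":0},{"xyz":[0,0,0],"twist":0},{"xyz":[0,0,0],"twist":0},{"xyz":[0,0,0],"twist":0}]' 0.6
python3 -m creep '[{"xyz":[0,0,0],"twist":0},{"xyz":[0,0,0],"twist":0}]'
```

```text
time: 25.72
position: [0.5798, -0.0718, 0.0279]
ee_rot: [-2.443, -1.967, 0.006]
wrist_force: [0.4, 0.8, 1.2]
opening: 0.0874
finger_force: 0.0
time: 26.22
position: [0.5835, -0.0711, 0.0306]
ee_rot: [2.443, 1.973, 0.001]
wrist_force: [-0.1, -1.1, -0.8]
opening: 0.0563
finger_force: 0.0
time: 26.48
position: [0.5831, -0.071, 0.03]
ee_rot: [-2.444, -1.974, 0.0]
wrist_force: [0.3, 0.1, 0.1]
opening: 0.0525
finger_force: 0.0
```

```bash
python3 -m creep '[{"xyz":[0,0,0],"twist":0},{"xyz":[0,0,0],"twist":0},{"xyz":[0,0,0],"twist":0},{"xyz":[0,0,0],"twist":0},{"xyz":[0,0,0],"twist":0}]' 0
python3 -m creep '[{"xyz":[0,0,0],"twist":0},{"xyz":[0,0,0],"twist":0},{"xyz":[0,0,0],"twist":0}]'
python3 -c "
from h import *
s=bot.state(); print({k:s[k] for k in('wrist_force','moment','finger_force','opening')})
go(.582,-.0714,.027,-12.3)"
```

```text
time: 27.1
position: [0.5831, -0.0711, 0.0299]
ee_rot: [-2.444, -1.974, 0.0]
wrist_force: [-0.6, -0.9, 1.2]
opening: 0.0102
finger_force: 0.0
time: 27.48
position: [0.5831, -0.0711, 0.03]
ee_rot: [-2.444, -1.974, -0.0]
wrist_force: [-0.5, 0.3, 0.1]
opening: 0.0004
finger_force: 0.0
{'wrist_force': array([-0.54022367,  0.26096171,  0.06338543]), 'moment': array([-0.03207472, -0.10173027, -0.01831808]), 'finger_force': 0.0, 'opening': 0.00042617363535756074}
xyz/60mm [-0.009 -0.017  0.049] curyaw -12.2 twist/pi 0.0008 (0.1 deg) q6 -0.10 pos [ 0.5831 -0.0711  0.03  ]
```

Both cans let the fingers pass. I'll test with a small sideways push at lower height, watching the force and the can's pixel position.

```bash
python3 -m creep '[{"xyz":[0,0,0.2],"twist":0},{"xyz":[0,0,0],"twist":0},{"xyz":[0,0,0],"twist":0}]' 0
python3 -m creep '[{"xyz":[0,0.2,0],"twist":0},{"xyz":[0,0.2,0],"twist":0},{"xyz":[0,0,0],"twist":0},{"xyz":[0,0,0],"twist":0}]'
python3 - <<'E'
from h import *
s=bot.state(); R=Ro.from_rotvec(s["ee_rot"]).as_matrix(); print(R[:,0],R[:,1])
a=cv2.imread("pics/scene8.png"); b=bot.grab_frame("scene"); cv2.imwrite("pics/scene13.png",b)
for nm,P in(("canP1",(.598,.001,.058)),("canP2",(.582,-.0714,.058))):
    x,y=proj("scene",[P])[0].astype(int); t=a[y-3:y+22,x-13:x+14]
    r=cv2.matchTemplate(b[y-40:y+60,x-60:x+60],t,cv2.TM_CCOEFF_NORMED); _,m,_,l=cv2.minMaxLoc(r); print(nm,(x,y),"match",m,"shift",(l[0]-47,l[1]-37))
E
```

```text
time: 27.85
position: [0.5845, -0.0715, 0.0226]
ee_rot: [2.441, 1.972, 0.003]
wrist_force: [-5.8, 1.2, 30.1]
opening: 0.0006
finger_force: 15.2
time: 28.35
position: [0.5882, -0.0718, 0.0245]
ee_rot: [-2.418, -1.96, 0.037]
wrist_force: [-35.8, 4.5, 66.9]
opening: 0.0003
finger_force: 33.0
[ 2.07205257e-01  9.78297432e-01 -3.39522949e-04] [ 0.97761666 -0.20707399 -0.03722937]
canP1 (np.int64(317), np.int64(207)) match 0.9960737228393555 shift (0, 0)
canP2 (np.int64(300), np.int64(197)) match 0.49706095457077026 shift (-14, -32)
```

```bash
python3 -m creep '[{"xyz":[0,-0.2,-0.3],"twist":0},{"xyz":[0,-0.2,0],"twist":0},{"xyz":[0,0,-0.3],"twist":0},{"xyz":[0,0,0],"twist":0},{"xyz":[0,0,0],"twist":0}]'
python3 -m creep '[{"xyz":[0,0,-0.8],"twist":0},{"xyz":[0,0,-0.8],"twist":0},{"xyz":[-0.8,0,-0.3],"twist":0},{"xyz":[-0.9,0,0],"twist":0},{"xyz":[-0.9,0,0],"twist":0}]'
python3 -m creep '[{"xyz":[-0.9,0,0],"twist":0},{"xyz":[-0.9,0,0],"twist":0},{"xyz":[0,0,0],"twist":0}]' 1
python3 cans.py top14.png
python3 - <<'E'
from h import *
a=cv2.imread("pics/scene8.png"); b=bot.grab_frame("scene"); cv2.imwrite("pics/scene14.png",b)
for nm,P in(("canP1",(.598,.001,.058)),("canP2",(.582,-.0714,.058)),("can2",(.4355,-.2165,.046)),("plate",(.585,-.035,.012))):
    x,y=proj("scene",[P])[0].astype(int); t=a[y-3:y+22,x-13:x+14]
    r=cv2.matchTemplate(b[y-40:y+60,x-60:x+60],t,cv2.TM_CCOEFF_NORMED); _,m,_,l=cv2.minMaxLoc(r); print(nm,(x,y),"match",m,"shift",(l[0]-47,l[1]-37))
E
```

```text
time: 29.02
position: [0.5837, -0.0713, 0.0535]
ee_rot: [2.444, 1.973, 0.0]
wrist_force: [0.2, -0.4, 0.6]
opening: 0.0002
finger_force: 0.0
time: 29.65
position: [0.5502, -0.225, 0.1678]
ee_rot: [2.443, 1.974, 0.0]
wrist_force: [-0.0, 0.0, 0.0]
opening: 0.0007
finger_force: 0.0
time: 30.02
position: [0.5267, -0.3338, 0.167]
ee_rot: [2.449, 1.966, -0.001]
wrist_force: [0.1, 1.5, -0.0]
opening: 0.023
finger_force: 0.0
can? [316.375 174.375] 11.225 z46 [0.5994 0.0012] z58 [0.5967 0.001 ]
can? [352.125 129.625] 9.75 z46 [ 0.7361 -0.1001] z58 [ 0.7321 -0.0994]
canP1 (np.int64(317), np.int64(207)) match 0.9992883205413818 shift (0, 0)
canP2 (np.int64(300), np.int64(197)) match 0.9944443106651306 shift (0, 0)
can2 (np.int64(284), np.int64(158)) match 0.6864978075027466 shift (1, 0)
plate (np.int64(310), np.int64(210)) match 0.9980289936065674 shift (0, 0)
```

The cans stayed put, but the fingers met something hard at about z = 0.0226. Either the tips reach lower than I assumed, or only the can's lower part is solid. I'll test with a very low grasp on can2.

```bash
python3 -c "
from h import *
go(.4355,-.2165,.1)"
python3 -m creep '[{"xyz":[0.75,-0.9,0],"twist":0},{"xyz":[0.74,-0.9,0],"twist":0},{"xyz":[0,0,0.5],"twist":0},{"xyz":[0,0,0.5],"twist":0},{"xyz":[0,0,0],"twist":0}]' 1
python3 -c "
from h import *
go(.4355,-.2165,.004)"
```

```text
xyz/60mm [ 1.511 -1.887  1.121] curyaw -12.3 twist/pi 0.0000 (0.0 deg) q6 -0.52 pos [ 0.527  -0.3292  0.1669]
time: 30.75
position: [0.4488, -0.228, 0.1063]
ee_rot: [-2.437, -1.973, 0.001]
wrist_force: [0.2, 0.4, 0.1]
opening: 0.0804
finger_force: 0.0
xyz/60mm [ 0.136 -0.247  1.707] curyaw -12.0 twist/pi 0.0000 (0.0 deg) q6 -0.48 pos [ 0.4488 -0.228   0.1063]
```

```bash
python3 -m creep '[{"xyz":[0.14,-0.25,0],"twist":0},{"xyz":[0,0,0.5],"twist":0},{"xyz":[0,0,0.5],"twist":0},{"xyz":[0,0,0.5],"twist":0},{"xyz":[0,0,0],"twist":0}]'
python3 -m creep '[{"xyz":[0,0,0.15],"twist":0},{"xyz":[0,0,0],"twist":0},{"xyz":[0,0,0],"twist":0}]'
python3 -c "
from h import *
go(.4355,-.2165,.004)"
```

```text
time: 31.38
position: [0.4368, -0.2184, 0.0172]
ee_rot: [-2.441, -1.973, 0.001]
wrist_force: [-0.1, 0.5, 0.2]
opening: 0.0869
finger_force: 0.0
time: 31.75
position: [0.4377, -0.2199, 0.0097]
ee_rot: [2.443, 1.973, 0.0]
wrist_force: [-0.5, 0.4, 0.2]
opening: 0.0869
finger_force: 0.0
xyz/60mm [ 0.048 -0.048  0.095] curyaw -12.2 twist/pi 0.0000 (0.0 deg) q6 -0.48 pos [ 0.4377 -0.2199  0.0097]
```

```bash
python3 -m creep '[{"xyz":[0.045,-0.045,0.06],"twist":0},{"xyz":[0,0,0.03],"twist":0},{"xyz":[0,0,0],"twist":0},{"xyz":[0,0,0],"twist":0}]'
python3 -m creep '[{"xyz":[0,0,0],"twist":0},{"xyz":[0,0,0],"twist":0},{"xyz":[0,0,0],"twist":0},{"xyz":[0,0,0],"twist":0}]' 0.6
python3 -m creep '[{"xyz":[0,0,0],"twist":0},{"xyz":[0,0,0],"twist":0}]'
```

```text
time: 32.25
position: [0.4352, -0.2165, 0.0035]
ee_rot: [2.444, 1.973, 0.0]
wrist_force: [0.2, 0.1, 0.8]
opening: 0.0871
finger_force: 0.0
time: 32.75
position: [0.4353, -0.2165, 0.0036]
ee_rot: [2.444, 1.973, 0.0]
wrist_force: [0.1, 0.5, 0.4]
opening: 0.0587
finger_force: 30.0
time: 33.0
position: [0.4353, -0.2165, 0.0036]
ee_rot: [2.444, 1.973, 0.0]
wrist_force: [0.3, -0.4, 0.4]
opening: 0.059
finger_force: 30.0
```

It grips at that height: the cans are only solid in roughly their lowest centimetre. I'll lift it and carry it to the crate.

```bash
python3 -m creep '[{"xyz":[0,0,-0.4],"twist":0},{"xyz":[0,0,-0.7],"twist":0},{"xyz":[0,0,-0.8],"twist":0},{"xyz":[0,0,-0.4],"twist":0},{"xyz":[0,0,0],"twist":0}]'
python3 -c "
from h import *
go(.622,-.34,.14)"
```

```text
time: 33.62
position: [0.4362, -0.2172, 0.1431]
ee_rot: [2.441, 1.971, 0.001]
wrist_force: [0.9, 0.3, -0.8]
opening: 0.0588
finger_force: 30.0
xyz/60mm [-1.349  3.459  0.069] curyaw -12.2 twist/pi 0.0000 (0.0 deg) q6 -0.48 pos [ 0.4362 -0.2172  0.1431]
```

```bash
python3 -m creep '[{"xyz":[-0.2,0.5,0],"twist":0},{"xyz":[-0.3,0.8,0],"twist":0},{"xyz":[-0.3,0.8,0],"twist":0},{"xyz":[-0.3,0.8,0],"twist":0},{"xyz":[-0.25,0.55,0],"twist":0}]'
python3 -m creep '[{"xyz":[0,0,0],"twist":0},{"xyz":[0,0,0.5],"twist":0},{"xyz":[0,0,0.6],"twist":0},{"xyz":[0,0,0.6],"twist":0},{"xyz":[0,0,0],"twist":0}]'
python3 -c "
from h import *
go(.622,-.34,.035)"
```

```text
time: 34.25
position: [0.6212, -0.3396, 0.1384]
ee_rot: [-2.442, -1.972, 0.001]
wrist_force: [0.3, -0.4, -1.5]
opening: 0.0584
finger_force: 30.0
time: 34.88
position: [0.6159, -0.3357, 0.0344]
ee_rot: [-2.435, -1.966, 0.005]
wrist_force: [-0.2, -0.1, -1.9]
opening: 0.059
finger_force: 30.0
xyz/60mm [-0.049  0.115 -0.011] curyaw -12.2 twist/pi 0.0000 (0.0 deg) q6 -0.45 pos [ 0.6159 -0.3357  0.0344]
```

```bash
python3 -m creep '[{"xyz":[0,0,0],"twist":0},{"xyz":[0,0,0],"twist":0},{"xyz":[0,0,0],"twist":0},{"xyz":[0,0,0],"twist":0}]' 0.8
python3 -m creep '[{"xyz":[0,0,-0.6],"twist":0},{"xyz":[0,0,-0.7],"twist":0},{"xyz":[0,0,-0.6],"twist":0},{"xyz":[0,0,0],"twist":0}]'
python3 -c "
from h import *
go(.582,-.0714,.15,-12.3)"
```

```text
time: 35.38
position: [0.6209, -0.3395, 0.0406]
ee_rot: [2.443, 1.973, 0.001]
wrist_force: [-0.8, 0.1, 0.0]
opening: 0.0694
finger_force: 0.0
time: 35.88
position: [0.6228, -0.3409, 0.1581]
ee_rot: [2.437, 1.968, 0.003]
wrist_force: [-0.4, -0.4, -0.6]
opening: 0.0696
finger_force: 0.0
xyz/60mm [ 4.248 -1.612  0.106] curyaw -12.2 twist/pi 0.0008 (0.1 deg) q6 -0.45 pos [ 0.6228 -0.3409  0.1581]
```

```bash
python3 -m creep '[{"xyz":[0.85,-0.32,0],"twist":0},{"xyz":[0.85,-0.32,0],"twist":0},{"xyz":[0.85,-0.32,0],"twist":0},{"xyz":[0.85,-0.32,0],"twist":0},{"xyz":[0.84,-0.33,0],"twist":0}]' 1
python3 -m creep '[{"xyz":[0,0,0],"twist":0},{"xyz":[0,0,0],"twist":0}]'
cat > tm.py <<'E'
from h import *
a=cv2.imread("pics/scene0.png"); b=bot.grab_frame("scene")
for nm,P in(("canP1",(.598,.001,.058)),("canP2",(.582,-.0714,.058)),("red",(.736,-.1,.046))):
    x,y=proj("scene",[P])[0].astype(int); t=a[y-3:y+22,x-13:x+14]
    r=cv2.matchTemplate(b[y-40:y+60,x-60:x+60],t,cv2.TM_CCOEFF_NORMED); _,m,_,l=cv2.minMaxLoc(r); print(nm,(x,y),"match %.3f"%m,"shift",(l[0]-47,l[1]-37))
E
python3 tm.py
python3 -c "
from h import *
go(.582,-.0714,.0155,-12.3)"
```

```text
time: 36.5
position: [0.5783, -0.0682, 0.1523]
ee_rot: [-2.443, -1.972, 0.002]
wrist_force: [1.3, 0.7, -0.4]
opening: 0.087
finger_force: 0.0
time: 36.75
position: [0.5795, -0.0703, 0.1529]
ee_rot: [-2.443, -1.974, 0.001]
wrist_force: [-0.3, -0.8, 0.2]
opening: 0.0873
finger_force: 0.0
canP1 (np.int64(317), np.int64(207)) match 0.999 shift (0, 0)
canP2 (np.int64(300), np.int64(197)) match 0.785 shift (0, 0)
red (np.int64(268), np.int64(230)) match 1.000 shift (0, 0)
xyz/60mm [0.003 0.037 2.292] curyaw -12.2 twist/pi 0.0006 (0.1 deg) q6 -0.10 pos [ 0.5798 -0.071   0.153 ]
```

```bash
python3 -m creep '[{"xyz":[0,0.04,0.5],"twist":0},{"xyz":[0,0,0.5],"twist":0},{"xyz":[0,0,0.5],"twist":0},{"xyz":[0,0,0.5],"twist":0},{"xyz":[0,0,0.15],"twist":0}]'
python3 -m creep '[{"xyz":[0,0,0.1],"twist":0},{"xyz":[0,0,0],"twist":0},{"xyz":[0,0,0],"twist":0}]'
python3 -c "
from h import *
go(.582,-.0714,.016,-12.3)"
```

```text
time: 37.42
position: [0.5808, -0.0719, 0.0224]
ee_rot: [-2.444, -1.969, 0.003]
wrist_force: [0.6, -0.7, 0.1]
opening: 0.0869
finger_force: 0.0
time: 37.8
position: [0.5828, -0.071, 0.0195]
ee_rot: [2.443, 1.972, 0.002]
wrist_force: [0.3, -0.5, -0.4]
opening: 0.0871
finger_force: 0.0
xyz/60mm [-0.009 -0.012  0.059] curyaw -12.2 twist/pi 0.0008 (0.1 deg) q6 -0.10 pos [ 0.5828 -0.071   0.0195]
```

```bash
python3 -m creep '[{"xyz":[0,0,0.06],"twist":0},{"xyz":[0,0,0],"twist":0},{"xyz":[0,0,0],"twist":0}]'
python3 -m creep '[{"xyz":[0,0,0],"twist":0},{"xyz":[0,0,0],"twist":0},{"xyz":[0,0,0],"twist":0},{"xyz":[0,0,0],"twist":0},{"xyz":[0,0,0],"twist":0}]' 0.6
python3 -m creep '[{"xyz":[0,0,-0.4],"twist":0},{"xyz":[0,0,-0.7],"twist":0},{"xyz":[0,0,-0.8],"twist":0},{"xyz":[0,0,-0.4],"twist":0},{"xyz":[0,0,0],"twist":0}]'
python3 -c "
from h import *
go(.622,-.277,.15)"
```

```text
time: 38.17
position: [0.582, -0.0706, 0.015]
ee_rot: [2.444, 1.974, 0.0]
wrist_force: [-0.4, -0.1, -0.2]
opening: 0.0868
finger_force: 0.0
time: 38.8
position: [0.5821, -0.0707, 0.015]
ee_rot: [2.444, 1.973, 0.0]
wrist_force: [0.6, -0.2, -0.5]
opening: 0.0587
finger_force: 30.0
time: 39.42
position: [0.5834, -0.0711, 0.1549]
ee_rot: [2.441, 1.971, 0.004]
wrist_force: [0.5, 0.4, 0.0]
opening: 0.0588
finger_force: 30.0
xyz/60mm [-3.22   1.352  0.09 ] curyaw -12.2 twist/pi 0.0000 (0.0 deg) q6 -0.10 pos [ 0.5834 -0.0711  0.1549]
```

Gripped. To the crate.

```bash
python3 -m creep '[{"xyz":[-0.6,0.25,0],"twist":0},{"xyz":[-0.8,0.33,0],"twist":0},{"xyz":[-0.8,0.33,0],"twist":0},{"xyz":[-0.7,0.3,0],"twist":0},{"xyz":[-0.3,0.14,0],"twist":0}]'
python3 -m creep '[{"xyz":[0,0,0],"twist":0},{"xyz":[0,0,0.6],"twist":0},{"xyz":[0,0,0.7],"twist":0},{"xyz":[0,0,0.6],"twist":0},{"xyz":[0,0,0],"twist":0}]'
python3 -m creep '[{"xyz":[0,0,0],"twist":0},{"xyz":[0,0,0],"twist":0},{"xyz":[0,0,0],"twist":0},{"xyz":[0,0,0],"twist":0}]' 0.8
python3 -m creep '[{"xyz":[0,0,-0.6],"twist":0},{"xyz":[0,0,-0.7],"twist":0},{"xyz":[0,0,-0.6],"twist":0},{"xyz":[0,0,0],"twist":0}]'
python3 cans.py top15.png
python3 -c "
from h import *
go(.598,.0015,.15,-12.3)"
```

```text
time: 40.05
position: [0.6198, -0.2776, 0.1504]
ee_rot: [-2.445, -1.969, 0.002]
wrist_force: [-0.9, 0.7, -1.3]
opening: 0.0589
finger_force: 30.0
time: 40.67
position: [0.6174, -0.271, 0.0353]
ee_rot: [-2.435, -1.97, 0.004]
wrist_force: [0.7, -0.6, -0.9]
opening: 0.0591
finger_force: 30.0
time: 41.18
position: [0.6211, -0.2758, 0.04]
ee_rot: [2.443, 1.972, 0.001]
wrist_force: [0.3, -0.2, 0.9]
opening: 0.0695
finger_force: 0.0
time: 41.68
position: [0.623, -0.277, 0.1572]
ee_rot: [2.438, 1.968, 0.004]
wrist_force: [0.2, 0.3, 0.0]
opening: 0.0695
finger_force: 0.0
can? [352.125 130.125] 10.175 z46 [ 0.7346 -0.1002] z58 [ 0.7306 -0.0994]
xyz/60mm [ 4.439 -1.358  0.068] curyaw -12.2 twist/pi 0.0007 (0.1 deg) q6 -0.37 pos [ 0.6215 -0.276   0.1547]
```

```bash
python3 tm.py
python3 - <<'E'
from meas import *
im=cv2.imread("pics/top15.png");h,s,v=allm(im)
print(disc("top",comp((v<92)&(s<60),(317,174),30),.058)); g=im[150:215:4,290:370:5].sum(2)//3; print(g)
E
```

```text
canP1 (np.int64(317), np.int64(207)) match 0.978 shift (0, 0)
canP2 (np.int64(300), np.int64(197)) match 0.670 shift (0, 1)
red (np.int64(268), np.int64(230)) match 1.000 shift (0, 0)
(array([ 0.40635629, -0.0777426 ]), np.float64(0.5793012573488129))
[[217 216 218 205 186 222 221 217 222 220 221 216 218 219 221 223]
 [221 219 113  71  63  92 216 221 217 219 222 223 220 216 219 219]
 [218 128  79  78  71  64  55 119 119 166 224 216 218 222 218 222]
 [181  75  84  81  75  70  60  58  61  70  83 218 219 217 220 224]
 [ 75  88  88  81  81  71  73  67  55  52  66  80 218 218 219 220]
 [ 87  92  93  90  77  81  78  78  68  61  51  71 190 219 220 221]
 [108  99  92  98  84  86  79  76  71  70  60  51  99 220 218 220]
 [118 106 104 100  94  88  86  80  77  76  69  65  52 213 222 218]
 [114 117 106 103  97  95  92  84  82  78  74  70  67  52 204 222]
 [103 116 113 113 101  99  93  86  83  82  78  75  73  66  54 225]
 [ 97 107 119 114 111 107 101  90  87  90  80  81  76  77  57 171]
 [ 87 102 104 109 113 108 104 102  92  87  89  86  77  75  46  54]
 [ 87  94 104 104 115 110 109 103  96  95  85  85  82  68  35  68]
 [ 81  89  92 102 105 113 112 112 102 100  92  92  83  40  74  77]
 [ 77  82  90  89  99 105 105 115 110 105 101  99  66  45  81  84]
 [ 75  81  87  86  89  97 101 110 111 114 110  83  36  91  86  86]
 [ 69  72  77  83  83  90  94 102 103 115 110  61  59  95  91  84]]
```

P1 is only hidden by the arm in the top view, and the scene match shows it unmoved.

```bash
python3 -m creep '[{"xyz":[0.89,-0.27,0],"twist":0},{"xyz":[0.89,-0.27,0],"twist":0},{"xyz":[0.89,-0.27,0],"twist":0},{"xyz":[0.89,-0.27,0],"twist":0},{"xyz":[0.88,-0.27,0],"twist":0}]' 1
python3 -m creep '[{"xyz":[0,0,0],"twist":0},{"xyz":[0,0,0],"twist":0}]'
python3 tm.py
python3 -c "
from h import *
go(.598,.0015,.0165,-12.3)"
```

```text
time: 42.4
position: [0.5958, 0.004, 0.1509]
ee_rot: [-2.442, -1.971, 0.004]
wrist_force: [0.7, -0.6, 0.1]
opening: 0.087
finger_force: 0.0
time: 42.65
position: [0.5969, 0.002, 0.1516]
ee_rot: [-2.442, -1.974, 0.003]
wrist_force: [0.5, 0.3, 0.0]
opening: 0.0872
finger_force: 0.0
canP1 (np.int64(317), np.int64(207)) match 0.891 shift (0, 0)
canP2 (np.int64(300), np.int64(197)) match 0.639 shift (0, 1)
red (np.int64(268), np.int64(230)) match 1.000 shift (0, 0)
xyz/60mm [0.008 0.014 2.257] curyaw -12.2 twist/pi 0.0006 (0.1 deg) q6 0.03 pos [0.5973 0.0012 0.1519]
```

```bash
python3 -m creep '[{"xyz":[0,0,0.5],"twist":0},{"xyz":[0,0,0.5],"twist":0},{"xyz":[0,0,0.5],"twist":0},{"xyz":[0,0,0.5],"twist":0},{"xyz":[0,0,0.15],"twist":0}]'
python3 -m creep '[{"xyz":[0,0,0.1],"twist":0},{"xyz":[0,0,0.02],"twist":0},{"xyz":[0,0,0],"twist":0},{"xyz":[0,0,0],"twist":0}]'
python3 -m creep '[{"xyz":[0,0,0],"twist":0},{"xyz":[0,0,0],"twist":0},{"xyz":[0,0,0],"twist":0},{"xyz":[0,0,0],"twist":0},{"xyz":[0,0,0],"twist":0}]' 0.6
```

```text
time: 43.32
position: [0.5962, 0.0005, 0.0217]
ee_rot: [-2.444, -1.969, 0.004]
wrist_force: [-0.5, 0.4, 0.3]
opening: 0.0868
finger_force: 0.0
time: 43.82
position: [0.5983, 0.0021, 0.0176]
ee_rot: [2.443, 1.973, 0.002]
wrist_force: [0.7, -0.5, 0.5]
opening: 0.0872
finger_force: 0.0
time: 44.45
position: [0.5978, 0.0021, 0.0168]
ee_rot: [2.444, 1.973, 0.0]
wrist_force: [0.4, -0.4, 0.2]
opening: 0.0587
finger_force: 30.0
```

```bash
python3 -m creep '[{"xyz":[0,0,-0.4],"twist":0},{"xyz":[0,0,-0.7],"twist":0},{"xyz":[0,0,-0.8],"twist":0},{"xyz":[0,0,-0.4],"twist":0},{"xyz":[0,0,0],"twist":0}]'
python3 -c "
from h import *
go(.622,-.21,.15)"
```

```text
time: 45.08
position: [0.599, 0.0019, 0.1567]
ee_rot: [2.441, 1.971, 0.005]
wrist_force: [0.3, 0.0, -0.9]
opening: 0.0587
finger_force: 30.0
xyz/60mm [-3.371  1.118  0.117] curyaw -12.2 twist/pi 0.0000 (0.0 deg) q6 0.03 pos [0.599  0.0019 0.1567]
```

```bash
python3 -m creep '[{"xyz":[-0.65,0.22,0],"twist":0},{"xyz":[-0.8,0.27,0],"twist":0},{"xyz":[-0.8,0.27,0],"twist":0},{"xyz":[-0.75,0.24,0],"twist":0},{"xyz":[-0.37,0.12,0],"twist":0}]'
python3 -m creep '[{"xyz":[0,0,0],"twist":0},{"xyz":[0,0,0.6],"twist":0},{"xyz":[0,0,0.7],"twist":0},{"xyz":[0,0,0.6],"twist":0},{"xyz":[0,0,0],"twist":0}]'
python3 -m creep '[{"xyz":[0,0,0],"twist":0},{"xyz":[0,0,0],"twist":0},{"xyz":[0,0,0],"twist":0},{"xyz":[0,0,0],"twist":0}]' 0.8
python3 -m creep '[{"xyz":[0,0,-0.6],"twist":0},{"xyz":[0,0,-0.7],"twist":0},{"xyz":[0,0,-0.6],"twist":0},{"xyz":[0,0,0],"twist":0}]'
python3 - <<'E'
from h import *
im=bot.grab_frame("scene"); cv2.imwrite("pics/scene16.png",im)
from meas import allm
h,s,v=allm(im); beech=(s>88)&(h>10)&(h<25)&(v>90)
for k,P in dict(L=(.4504,-.1037,.018),M=(.4431,-.3199,.018),Sm=(.4444,.2227,.018)).items():
    p=proj("scene",[P])[0]
    try: print(k,*disc("scene",comp(beech,p),.018))
    except Exception as e: print(k,e)
# plate from scene
pl=comp((h<14)&(s>100)&(v>30),proj("scene",[(.588,-.034,.012)])[0]); print("plate scene",*disc("scene",pl,.012))
go(.4504,-.1037,.15,-12)
E
```

```text
time: 45.7
position: [0.6197, -0.2118, 0.1524]
ee_rot: [-2.444, -1.969, 0.002]
wrist_force: [0.1, 0.4, -0.9]
opening: 0.0585
finger_force: 30.0
time: 46.32
position: [0.6179, -0.2061, 0.0375]
ee_rot: [-2.436, -1.971, 0.005]
wrist_force: [-0.4, 0.2, -0.1]
opening: 0.0587
finger_force: 30.0
time: 46.82
position: [0.6212, -0.21, 0.0417]
ee_rot: [2.443, 1.973, 0.001]
wrist_force: [0.3, 0.2, 0.7]
opening: 0.0697
finger_force: 0.0
time: 47.32
position: [0.6231, -0.2111, 0.1589]
ee_rot: [2.439, 1.969, 0.005]
wrist_force: [-0.6, -0.8, -0.4]
opening: 0.0693
finger_force: 0.0
L [ 0.45623073 -0.10228933] 0.0684547437535381
M [ 0.45264805 -0.31944751] 0.04768166357926599
Sm [0.44979036 0.22456939] 0.04282368461346478
plate scene [ 0.59463352 -0.03325112] 0.13737333277146685
xyz/60mm [ 1.135 -3.163  0.097] curyaw -12.2 twist/pi -0.0010 (-0.2 deg) q6 -0.28 pos [ 0.6215 -0.2103  0.1565]
```

```bash
python3 -m creep '[{"xyz":[0.3,-0.8,0],"twist":0},{"xyz":[0.3,-0.8,0],"twist":0},{"xyz":[0.3,-0.8,0],"twist":0},{"xyz":[0.23,-0.76,0],"twist":0},{"xyz":[0,0,0],"twist":0}]' 1
python3 -m creep '[{"xyz":[0,0,0.4],"twist":0},{"xyz":[0,0,0],"twist":0}]'
python3 - <<'E'
from meas import *
im=bot.grab_frame("top"); cv2.imwrite("pics/top17.png",im);h,s,v=allm(im)
pl=comp((h<14)&(s>110)&(v>40),(330,185)); b=back("top",pl,.012)
print("plate",disc("top",pl,.012),cv2.minEnclosingCircle((b*1e3).astype(np.float32)))
go(.4504,-.1037,.004)
E
```

```text
time: 48.0
position: [0.4438, -0.1001, 0.1531]
ee_rot: [-2.437, -1.969, 0.006]
wrist_force: [-0.0, 0.1, -0.1]
opening: 0.0867
finger_force: 0.0
time: 48.25
position: [0.4489, -0.1033, 0.1292]
ee_rot: [-2.442, -1.971, 0.003]
wrist_force: [0.4, -0.5, -0.3]
opening: 0.0869
finger_force: 0.0
plate (array([ 0.5937135 , -0.02678809]), np.float64(0.12502523045232428)) ((589.5015258789062, -34.06591033935547), 68.6025619506836)
xyz/60mm [1.000e-03 1.800e-02 2.098e+00] curyaw -12.2 twist/pi 0.0000 (0.0 deg) q6 -0.26 pos [ 0.4496 -0.1036  0.1299]
```

```bash
python3 -m creep '[{"xyz":[0,0.018,0.5],"twist":0},{"xyz":[0,0,0.5],"twist":0},{"xyz":[0,0,0.5],"twist":0},{"xyz":[0,0,0.4],"twist":0},{"xyz":[0,0,0.1],"twist":0}]'
python3 -m creep '[{"xyz":[0,0,0.08],"twist":0},{"xyz":[0,0,0],"twist":0},{"xyz":[0,0,0],"twist":0},{"xyz":[0,0,0],"twist":0}]'
python3 -m creep '[{"xyz":[0,0,0],"twist":0},{"xyz":[0,0,0],"twist":0},{"xyz":[0,0,0],"twist":0},{"xyz":[0,0,0],"twist":0}]' 0.6
```

```text
time: 48.92
position: [0.4508, -0.1039, 0.0097]
ee_rot: [-2.443, -1.972, 0.001]
wrist_force: [-0.2, -0.1, 0.8]
opening: 0.0869
finger_force: 0.0
time: 49.42
position: [0.4511, -0.1039, 0.0065]
ee_rot: [2.443, 1.973, 0.001]
wrist_force: [-0.4, -0.1, 0.7]
opening: 0.0868
finger_force: 0.0
time: 49.92
position: [0.4507, -0.1037, 0.0059]
ee_rot: [-2.444, -1.974, 0.0]
wrist_force: [0.5, -0.1, 0.6]
opening: 0.0566
finger_force: 0.0
```

The same thing here: the lid isn't solid at 5.9 mm. I'll reopen, go lower and close again.

```bash
python3 -m creep '[{"xyz":[0,0,0],"twist":0},{"xyz":[0,0,0],"twist":0},{"xyz":[0,0,0],"twist":0},{"xyz":[0,0,0],"twist":0}]' 1
python3 -m creep '[{"xyz":[0,0,0.065],"twist":0},{"xyz":[0,0,0],"twist":0},{"xyz":[0,0,0],"twist":0}]'
python3 -m creep '[{"xyz":[0,0,0],"twist":0},{"xyz":[0,0,0],"twist":0},{"xyz":[0,0,0],"twist":0},{"xyz":[0,0,0],"twist":0}]' 0.7
```

```text
time: 50.42
position: [0.4507, -0.1037, 0.0059]
ee_rot: [-2.444, -1.974, 0.0]
wrist_force: [0.7, -1.1, 0.2]
opening: 0.0844
finger_force: 0.0
time: 50.8
position: [0.4506, -0.1037, 0.0019]
ee_rot: [-2.444, -1.973, 0.0]
wrist_force: [0.0, 0.2, -0.9]
opening: 0.0869
finger_force: 0.0
time: 51.3
position: [0.4508, -0.1038, 0.0021]
ee_rot: [2.444, 1.974, 0.0]
wrist_force: [0.4, 0.1, -0.4]
opening: 0.0624
finger_force: 0.0
```

```bash
python3 -m creep '[{"xyz":[0,0,-0.4],"twist":0},{"xyz":[0,0,0],"twist":0},{"xyz":[0,0,0],"twist":0},{"xyz":[0,0,0],"twist":0},{"xyz":[0,0,0],"twist":0}]' 0
python3 -m creep '[{"xyz":[0,0,0.1],"twist":0},{"xyz":[0,0,0],"twist":0},{"xyz":[0,0,0],"twist":0},{"xyz":[0,0,0],"twist":0}]'
python3 -m creep '[{"xyz":[0,0,0.07],"twist":0},{"xyz":[0,0,0],"twist":0},{"xyz":[0,0,0],"twist":0}]'
python3 -m creep '[{"xyz":[0,0,0.05],"twist":0},{"xyz":[0,0,0],"twist":0},{"xyz":[0,0,0],"twist":0}]'
python3 -m creep '[{"xyz":[0,0,0.05],"twist":0},{"xyz":[0,0,0],"twist":0},{"xyz":[0,0,0],"twist":0}]'
```

```text
time: 51.92
position: [0.4504, -0.1036, 0.0256]
ee_rot: [-2.444, -1.973, 0.001]
wrist_force: [-0.4, 0.3, 0.4]
opening: 0.0186
finger_force: 0.0
time: 52.42
position: [0.4508, -0.1038, 0.0201]
ee_rot: [2.444, 1.974, 0.0]
wrist_force: [-0.4, -0.5, 0.6]
opening: 0.0005
finger_force: 0.0
time: 52.8
position: [0.4507, -0.1037, 0.0158]
ee_rot: [-2.444, -1.974, 0.0]
wrist_force: [0.7, -0.7, -0.3]
opening: 0.0002
finger_force: 0.0
time: 53.18
position: [0.4507, -0.1037, 0.0128]
ee_rot: [-2.444, -1.974, 0.0]
wrist_force: [0.4, -0.4, 0.2]
opening: 0.0004
finger_force: 0.0
time: 53.55
position: [0.4507, -0.1037, 0.0098]
ee_rot: [-2.444, -1.974, 0.0]
wrist_force: [-0.3, 1.0, 0.9]
opening: 0.0003
finger_force: 0.0
```

Still no contact at 9.8 mm, inside the lid's drawn body. I'll continue in small steps.

```bash
for i in 1; do python3 -m creep '[{"xyz":[0,0,0.05],"twist":0},{"xyz":[0,0,0],"twist":0},{"xyz":[0,0,0],"twist":0}]'; done
python3 -m creep '[{"xyz":[0,0,0.04],"twist":0},{"xyz":[0,0,0],"twist":0},{"xyz":[0,0,0],"twist":0}]'
python3 -m creep '[{"xyz":[0,0,0.03],"twist":0},{"xyz":[0,0,0],"twist":0},{"xyz":[0,0,0],"twist":0}]'
python3 - <<'E'
from h import *
im=bot.grab_frame("scene"); cv2.imwrite("pics/scene18.png",im); a=cv2.imread("pics/scene0.png")
x,y=proj("scene",[(.4504,-.1037,.018)])[0].astype(int); t=a[y-2:y+14,x-20:x+20]
r=cv2.matchTemplate(im[y-40:y+60,x-80:x+80],t,cv2.TM_CCOEFF_NORMED); _,m,_,l=cv2.minMaxLoc(r); print("lidL",m,(l[0]-60,l[1]-38))
E
```

```text
time: 53.92
position: [0.4507, -0.1037, 0.0068]
ee_rot: [-2.444, -1.973, 0.0]
wrist_force: [0.1, -0.3, 0.5]
opening: 0.0007
finger_force: 0.0
time: 54.3
position: [0.4507, -0.1038, 0.0044]
ee_rot: [-2.444, -1.974, 0.0]
wrist_force: [0.5, 0.7, 1.4]
opening: 0.0003
finger_force: 0.0
time: 54.68
position: [0.4507, -0.1037, 0.0026]
ee_rot: [-2.444, -1.974, 0.0]
wrist_force: [0.2, 0.2, -0.2]
opening: 0.0003
finger_force: 0.0
lidL 0.47529345750808716 (-60, 39)
```

The readings all fit one explanation: the real fingertips are about 35 mm above the reported TCP. Contact on the 58 mm can top came at 0.0226, and the open cans were missed above 0.0106. So I'll offset z by −35 mm and open to grasp.

```bash
python3 -m creep '[{"xyz":[0,0,-0.1],"twist":0},{"xyz":[0,0,0],"twist":0},{"xyz":[0,0,0],"twist":0},{"xyz":[0,0,0],"twist":0},{"xyz":[0,0,0],"twist":0}]' 1
python3 -m creep '[{"xyz":[0,0,0.1],"twist":0},{"xyz":[0,0,0.1],"twist":0},{"xyz":[0,0,0.1],"twist":0},{"xyz":[0,0,0],"twist":0},{"xyz":[0,0,0],"twist":0}]'
python3 -m creep '[{"xyz":[0,0,0.1],"twist":0},{"xyz":[0,0,0.1],"twist":0},{"xyz":[0,0,0.05],"twist":0},{"xyz":[0,0,0],"twist":0},{"xyz":[0,0,0],"twist":0}]'
```

```text
time: 55.35
position: [0.4507, -0.1037, 0.0086]
ee_rot: [-2.444, -1.974, 0.0]
wrist_force: [-0.1, -0.8, -0.7]
opening: 0.0426
finger_force: 0.0
time: 55.98
position: [0.4507, -0.1037, -0.0095]
ee_rot: [-2.444, -1.973, 0.0]
wrist_force: [-0.6, 0.2, 0.9]
opening: 0.0853
finger_force: 0.0
time: 56.6
position: [0.4507, -0.1037, -0.0243]
ee_rot: [-2.444, -1.974, 0.0]
wrist_force: [0.8, -0.4, 0.1]
opening: 0.087
finger_force: 0.0
```

Confirmed: the reported z is −0.024 with no contact. A little lower, then close.

```bash
python3 -m creep '[{"xyz":[0,0,0.06],"twist":0},{"xyz":[0,0,0.04],"twist":0},{"xyz":[0,0,0],"twist":0},{"xyz":[0,0,0],"twist":0}]'
python3 -m creep '[{"xyz":[0,0,0],"twist":0},{"xyz":[0,0,0],"twist":0},{"xyz":[0,0,0],"twist":0},{"xyz":[0,0,0],"twist":0}]' 0.6
python3 -m creep '[{"xyz":[0,0,-0.5],"twist":0},{"xyz":[0,0,-0.8],"twist":0},{"xyz":[0,0,-0.6],"twist":0},{"xyz":[0,0,0],"twist":0}]'
python3 - <<'E'
from h import *
go(.59,-.034,.07)
E
```

```text
time: 57.1
position: [0.4507, -0.1037, -0.0304]
ee_rot: [-2.444, -1.974, 0.0]
wrist_force: [0.2, -0.2, 0.6]
opening: 0.087
finger_force: 0.0
time: 57.6
position: [0.4509, -0.1038, -0.0303]
ee_rot: [2.444, 1.973, 0.0]
wrist_force: [0.4, 0.2, 0.7]
opening: 0.0669
finger_force: 30.0
time: 58.1
position: [0.4525, -0.1045, 0.0859]
ee_rot: [2.44, 1.97, 0.004]
wrist_force: [0.9, -0.3, -0.4]
opening: 0.0675
finger_force: 30.0
xyz/60mm [1.632 1.991 0.275] curyaw -12.2 twist/pi 0.0000 (0.0 deg) q6 -0.26 pos [ 0.4525 -0.1045  0.0859]
```

```bash
python3 - <<'E'
from meas import *
a=np.linspace(0,2*np.pi,60); C=np.c_[np.cos(a),np.sin(a)]*.07
for n,f in(("scene","scene16"),("top","top0")):
    h,s,v=allm(cv2.imread(f"pics/{f}.png")); c=comp((h<16)&(s>90)&(v>20) if n=="scene" else (h<14)&(s>100)&(v>35),proj(n,[(.585,-.034,.012)])[0],30)
    m=np.zeros(s.shape,np.uint8); cv2.fillPoly(m,[((c+.5)*S).astype(np.int32)],1)
    if n=="top": m=cv2.fillConvexPoly(np.zeros_like(m),cv2.convexHull(((c+.5)*S).astype(np.int32)),1)
    def cost(p):
        X=np.vstack([np.c_[C+p,np.full(60,z)] for z in(0,.012)]); q=cv2.convexHull(((proj(n,X)+.5)*S*16-8).astype(np.int32))
        im=np.zeros_like(m); cv2.fillPoly(im,[q],1,shift=4); return (im!=m).sum()
    p=np.array([.59,-.034])
    for d in(.008,.003): r=minimize(cost,p,method="Nelder-Mead",options=dict(initial_simplex=np.vstack([p,p+np.eye(2)*d]))); p=r.x
    print(n,p,r.fun,m.sum())
E
python3 -m creep '[{"xyz":[0.4,0.5,0],"twist":0},{"xyz":[0.55,0.68,0],"twist":0},{"xyz":[0.45,0.55,0],"twist":0},{"xyz":[0.2,0.22,0.3],"twist":0},{"xyz":[0,0,0],"twist":0}]'
python3 -c "
from h import *
go(.59,-.034,-.018)"
```

```text
scene [ 0.58773051 -0.03790445] 1604.0 17174
top [ 0.59196832 -0.03464352] 2993.0 25158
time: 58.72
position: [0.5839, -0.0334, 0.0628]
ee_rot: [-2.439, -1.973, 0.005]
wrist_force: [-0.7, -0.0, -1.1]
opening: 0.0668
finger_force: 30.0
xyz/60mm [0.012 0.109 1.347] curyaw -12.1 twist/pi 0.0000 (0.0 deg) q6 -0.04 pos [ 0.5839 -0.0334  0.0628]
```

```bash
python3 -m creep '[{"xyz":[0,0.06,0.3],"twist":0},{"xyz":[0,0,0.4],"twist":0},{"xyz":[0,0,0.4],"twist":0},{"xyz":[0,0,0],"twist":0},{"xyz":[0,0,0],"twist":0}]'
python3 -c "
from h import *
go(.59,-.035,-.018)"
```

```text
time: 59.35
position: [0.5887, -0.0358, -0.0001]
ee_rot: [2.445, 1.973, 0.0]
wrist_force: [0.7, -0.1, -0.5]
opening: 0.0674
finger_force: 30.0
xyz/60mm [0.018 0.018 0.298] curyaw -12.2 twist/pi 0.0000 (0.0 deg) q6 -0.04 pos [ 5.887e-01 -3.580e-02 -1.000e-04]
```

```bash
python3 -m creep '[{"xyz":[0.018,0.018,0.12],"twist":0},{"xyz":[0,0,0.1],"twist":0},{"xyz":[0,0,0.06],"twist":0},{"xyz":[0,0,0],"twist":0},{"xyz":[0,0,0],"twist":0}]'
python3 -m creep '[{"xyz":[0,0,0],"twist":0},{"xyz":[0,0,0],"twist":0}]'
```

```text
time: 59.98
position: [0.5902, -0.0345, -0.0171]
ee_rot: [2.444, 1.974, 0.0]
wrist_force: [-0.1, -0.2, 0.3]
opening: 0.0673
finger_force: 30.0
time: 60.22
position: [0.5903, -0.0345, -0.017]
ee_rot: [2.444, 1.974, 0.0]
wrist_force: [0.2, 0.9, -0.1]
opening: 0.0676
finger_force: 30.0
```

```bash
python3 -m creep '[{"xyz":[0,0,0.015],"twist":0},{"xyz":[0,0,0],"twist":0}]'
python3 -m creep '[{"xyz":[0,0,0],"twist":0},{"xyz":[0,0,0],"twist":0},{"xyz":[0,0,0],"twist":0},{"xyz":[0,0,0],"twist":0}]' 1
python3 -m creep '[{"xyz":[0,0,-0.4],"twist":0},{"xyz":[0,0,-0.8],"twist":0},{"xyz":[0,0,-0.8],"twist":0},{"xyz":[0,0,0],"twist":0}]'
python3 -c "
from h import *
go(.4431,-.3199,.1,90)
print(back('top',[(417,251),(428,251),(414,295),(426,296)],.04))"
```

```text
time: 60.48
position: [0.5901, -0.0345, -0.0181]
ee_rot: [-2.444, -1.974, 0.0]
wrist_force: [0.6, -0.1, -1.0]
opening: 0.0673
finger_force: 30.0
time: 60.98
position: [0.5902, -0.0345, -0.018]
ee_rot: [2.444, 1.974, 0.0]
wrist_force: [0.3, -1.0, 0.3]
opening: 0.0861
finger_force: 0.0
time: 61.48
position: [0.5935, -0.0352, 0.1062]
ee_rot: [2.438, 1.969, 0.009]
wrist_force: [0.5, -0.3, 0.1]
opening: 0.0872
finger_force: 0.0
xyz/60mm [-5.166 -1.452  0.091] curyaw -12.2 twist/pi 0.4325 (77.8 deg) q6 -0.03 pos [ 0.5935 -0.0352  0.1062]
[[ 0.38742851 -0.28675566]
 [ 0.38824661 -0.31747625]
 [ 0.26639853 -0.27709951]
 [ 0.26463454 -0.31003898]]
```

```bash
python3 -m creep '[{"xyz":[0,0,0],"twist":0.055},{"xyz":[0,0,0],"twist":0.055},{"xyz":[0,0,0],"twist":0.055},{"xyz":[0,0,0],"twist":0.055},{"xyz":[0,0,0],"twist":0.055}]'
python3 -m creep '[{"xyz":[0,0,0],"twist":0.055},{"xyz":[0,0,0],"twist":0.055},{"xyz":[0,0,0],"twist":0.047},{"xyz":[0,0,0],"twist":0},{"xyz":[0,0,0],"twist":0}]'
python3 - <<'E'
from meas import *
im=bot.grab_frame("top"); cv2.imwrite("pics/top19.png",im);h,s,v=allm(im); print("M",disc("top",comp((s>88)&(h>10)&(h<25)&(v>120),(427,232)),.018))
go(.4431,-.3199,.1,90)
E
```

```text
time: 62.1
position: [0.5891, -0.0342, 0.1006]
ee_rot: [-3.047, -0.76, 0.004]
wrist_force: [-0.1, 0.4, -0.1]
opening: 0.0869
finger_force: 0.0
time: 62.72
position: [0.5896, -0.0344, 0.1013]
ee_rot: [-3.141, -0.005, 0.002]
wrist_force: [0.7, 1.2, 0.1]
opening: 0.087
finger_force: 0.0
M (array([ 0.44277547, -0.31969909]), np.float64(0.055838765410399865))
xyz/60mm [-2.459  4.751  0.025] curyaw -89.8 twist/pi 0.0009 (0.2 deg) q6 1.32 pos [ 0.5898 -0.0344  0.1014]
```

```bash
python3 -m creep '[{"xyz":[-0.42,0.82,0],"twist":0},{"xyz":[-0.42,0.82,0],"twist":0},{"xyz":[-0.42,0.82,0],"twist":0},{"xyz":[-0.42,0.82,0],"twist":0},{"xyz":[-0.42,0.82,0],"twist":0}]'
python3 -m creep '[{"xyz":[-0.36,0.65,0],"twist":0},{"xyz":[0,0,0.5],"twist":0},{"xyz":[0,0,0.5],"twist":0},{"xyz":[0,0,0],"twist":0},{"xyz":[0,0,0],"twist":0}]'
python3 -c "
from h import *
go(.443,-.3197,-.03,90)"
```

```text
time: 63.4
position: [0.4636, -0.2822, 0.102]
ee_rot: [3.141, 0.004, 0.001]
wrist_force: [1.3, -0.4, 0.2]
opening: 0.0868
finger_force: 0.0
time: 64.03
position: [0.4434, -0.32, 0.0426]
ee_rot: [3.141, 0.003, 0.001]
wrist_force: [0.4, -0.1, 0.2]
opening: 0.0872
finger_force: 0.0
xyz/60mm [-0.008 -0.006  1.21 ] curyaw -89.9 twist/pi 0.0007 (0.1 deg) q6 0.74 pos [ 0.4434 -0.32    0.0426]
```

```bash
python3 -m creep '[{"xyz":[0,0,0.4],"twist":0},{"xyz":[0,0,0.4],"twist":0},{"xyz":[0,0,0.3],"twist":0},{"xyz":[0,0,0.1],"twist":0},{"xyz":[0,0,0],"twist":0}]'
python3 -m creep '[{"xyz":[0,0,0],"twist":0},{"xyz":[0,0,0],"twist":0},{"xyz":[0,0,0],"twist":0},{"xyz":[0,0,0],"twist":0},{"xyz":[0,0,0],"twist":0}]' 0.5
python3 -m creep '[{"xyz":[0,0,-0.6],"twist":0},{"xyz":[0,0,-0.8],"twist":0},{"xyz":[0,0,-0.8],"twist":0},{"xyz":[0,0,0],"twist":0}]'
python3 -c "
from h import *
go(.5901,-.0345,.1)"
```

```text
time: 64.65
position: [0.4432, -0.3198, -0.0299]
ee_rot: [3.141, 0.002, 0.0]
wrist_force: [0.9, -0.1, 0.1]
opening: 0.0871
finger_force: 0.0
time: 65.28
position: [0.4431, -0.3199, -0.0298]
ee_rot: [3.141, 0.002, 0.001]
wrist_force: [0.5, 0.6, 2.8]
opening: 0.0552
finger_force: 30.0
time: 65.78
position: [0.445, -0.3218, 0.1056]
ee_rot: [3.135, 0.002, 0.009]
wrist_force: [-0.4, -0.1, -0.2]
opening: 0.055
finger_force: 30.0
xyz/60mm [ 2.424 -4.785  0.077] curyaw -89.9 twist/pi 0.0000 (0.0 deg) q6 0.74 pos [ 0.445  -0.3218  0.1056]
```

```bash
python3 -m creep '[{"xyz":[0.3,-0.6,0],"twist":0},{"xyz":[0.42,-0.82,0],"twist":0},{"xyz":[0.42,-0.82,0],"twist":0},{"xyz":[0.42,-0.82,0],"twist":0},{"xyz":[0.42,-0.82,0],"twist":0}]'
python3 -m creep '[{"xyz":[0.3,-0.6,0],"twist":0},{"xyz":[0.14,-0.3,0],"twist":0},{"xyz":[0,0,0.5],"twist":0},{"xyz":[0,0,0.5],"twist":0},{"xyz":[0,0,0],"twist":0}]'
python3 -m creep '[{"xyz":[0,0,0.2],"twist":0},{"xyz":[0,0,0],"twist":0},{"xyz":[0,0,0],"twist":0}]'
python3 -c "
from h import *
go(.5901,-.0345,.001)"
```

```text
time: 66.4
position: [0.5609, -0.0847, 0.1003]
ee_rot: [-3.141, -0.002, 0.004]
wrist_force: [0.5, 0.0, -0.8]
opening: 0.0551
finger_force: 30.0
time: 67.03
position: [0.5845, -0.0328, 0.0391]
ee_rot: [-3.14, -0.001, 0.012]
wrist_force: [-0.3, 0.7, -0.6]
opening: 0.0554
finger_force: 30.0
time: 67.4
position: [0.5882, -0.033, 0.0306]
ee_rot: [3.141, 0.002, 0.002]
wrist_force: [-0.1, 0.4, -0.3]
opening: 0.0552
finger_force: 30.0
xyz/60mm [0.031 0.025 0.493] curyaw -89.9 twist/pi 0.0000 (0.0 deg) q6 1.32 pos [ 0.5882 -0.033   0.0306]
```

```bash
python3 -m creep '[{"xyz":[0.025,0.025,0.2],"twist":0},{"xyz":[0,0,0.15],"twist":0},{"xyz":[0,0,0.1],"twist":0},{"xyz":[0,0,0],"twist":0},{"xyz":[0,0,0],"twist":0}]'
python3 -m creep '[{"xyz":[0,0,0],"twist":0},{"xyz":[0,0,0],"twist":0}]'
python3 -c "
from h import *
go(.5901,-.0345,.0005)"
```

```text
time: 68.03
position: [0.5894, -0.0342, 0.0029]
ee_rot: [-3.142, -0.002, -0.0]
wrist_force: [0.2, -1.1, -0.3]
opening: 0.055
finger_force: 30.0
time: 68.28
position: [0.5895, -0.0342, 0.0033]
ee_rot: [3.141, 0.002, 0.001]
wrist_force: [0.4, -0.3, -0.5]
opening: 0.0553
finger_force: 30.0
xyz/60mm [0.011 0.004 0.046] curyaw -89.9 twist/pi 0.0000 (0.0 deg) q6 1.32 pos [ 0.5895 -0.0342  0.0033]
```

```bash
python3 -m creep '[{"xyz":[0.01,0,0.025],"twist":0},{"xyz":[0,0,0.02],"twist":0},{"xyz":[0,0,0],"twist":0},{"xyz":[0,0,0],"twist":0}]'
python3 -m creep '[{"xyz":[0,0,0],"twist":0},{"xyz":[0,0,0],"twist":0},{"xyz":[0,0,0],"twist":0},{"xyz":[0,0,0],"twist":0}]' 0.9
python3 -m creep '[{"xyz":[0,0,-0.4],"twist":0},{"xyz":[0,0,-0.8],"twist":0},{"xyz":[0,0,-0.5],"twist":0},{"xyz":[0,0,0],"twist":0}]' 0.8
python3 - <<'E'
from meas import *
im=bot.grab_frame("top"); cv2.imwrite("pics/top20.png",im);h,s,v=allm(im); print("Sm",disc("top",comp((s>88)&(h>10)&(h<25)&(v>120),(239,227)),.018))
go(.4444,.2227,.1,90)
E
```

```text
time: 68.78
position: [0.5899, -0.0342, 0.0003]
ee_rot: [3.142, 0.002, 0.0]
wrist_force: [0.4, 0.4, -1.0]
opening: 0.0553
finger_force: 30.0
time: 69.28
position: [0.5898, -0.0342, 0.0003]
ee_rot: [3.142, 0.002, 0.0]
wrist_force: [-0.1, 0.3, -0.7]
opening: 0.0774
finger_force: 0.0
time: 69.78
position: [0.592, -0.0347, 0.105]
ee_rot: [3.14, 0.002, 0.01]
wrist_force: [0.6, 0.5, -0.2]
opening: 0.0701
finger_force: 0.0Traceback (most recent call last):
  File "<stdin>", line 2, in <module>
  File "h.py", line 21, in comp
    k=np.bincount(w[w>0]).argmax()
ValueError: attempt to get argmax of an empty sequence
```

```bash
python3 -c "
from h import *
go(.4444,.2227,.1,90)"
python3 -m creep '[{"xyz":[-0.45,-0.78,0],"twist":0},{"xyz":[-0.45,-0.78,0],"twist":0},{"xyz":[-0.45,-0.78,0],"twist":0},{"xyz":[-0.45,-0.78,0],"twist":0},{"xyz":[-0.45,-0.78,0],"twist":0}]'
python3 - <<'E'
from meas import *
im=bot.grab_frame("scene"); h,s,v=allm(im); p=proj("scene",[(.4444,.2227,.018)])[0]
a=cv2.imread("pics/scene0.png"); x,y=p.astype(int); t=a[y-8:y+14,x-12:x+13]
r=cv2.matchTemplate(im[y-40:y+60,x-60:x+60],t,cv2.TM_CCOEFF_NORMED); _,m,_,l=cv2.minMaxLoc(r); print("Sm",m,(l[0]-48,l[1]-32))
go(.4444,.2227,.1,90)
E
```

```text
xyz/60mm [-2.428 -4.287  0.045] curyaw -89.9 twist/pi 0.0004 (0.1 deg) q6 1.32 pos [ 0.5904 -0.0343  0.1032]
time: 70.45
position: [0.4523, 0.2007, 0.1007]
ee_rot: [3.141, 0.001, -0.005]
wrist_force: [1.3, 0.6, 0.6]
opening: 0.0695
finger_force: 0.0
Sm 0.5317400693893433 (0, 0)
xyz/60mm [-0.037 -0.296  0.009] curyaw -89.7 twist/pi 0.0014 (0.3 deg) q6 1.76 pos [0.4467 0.205  0.1005]
```

```bash
python3 -m creep '[{"xyz":[-0.1,-0.35,0],"twist":0},{"xyz":[0,0,0.4],"twist":0},{"xyz":[0,0,0.5],"twist":0},{"xyz":[0,0,0],"twist":0},{"xyz":[0,0,0],"twist":0}]'
python3 -c "
from h import *
go(.4444,.2227,-.03,90)"
```

```text
time: 71.12
position: [0.4483, 0.2204, 0.048]
ee_rot: [3.141, 0.002, -0.002]
wrist_force: [0.6, -0.5, 0.4]
opening: 0.0698
finger_force: 0.0
xyz/60mm [-0.064 -0.039  1.3  ] curyaw -89.9 twist/pi 0.0004 (0.1 deg) q6 1.80 pos [0.4483 0.2204 0.048 ]
```

```bash
python3 -m creep '[{"xyz":[-0.03,-0.04,0.4],"twist":0},{"xyz":[0,0,0.4],"twist":0},{"xyz":[0,0,0.35],"twist":0},{"xyz":[0,0,0.1],"twist":0},{"xyz":[0,0,0],"twist":0}]'
python3 -m creep '[{"xyz":[0,0,0.04],"twist":0},{"xyz":[0,0,0],"twist":0},{"xyz":[0,0,0],"twist":0}]'
python3 -c "
from h import *
go(.4444,.2227,-.03,90)"
```

```text
time: 71.75
position: [0.4472, 0.2231, -0.0263]
ee_rot: [-3.141, -0.002, -0.001]
wrist_force: [-0.4, 0.0, 0.3]
opening: 0.0697
finger_force: 0.0
time: 72.12
position: [0.4469, 0.2231, -0.0287]
ee_rot: [-3.141, -0.002, -0.001]
wrist_force: [-0.6, 0.5, 0.3]
opening: 0.0696
finger_force: 0.0
xyz/60mm [-0.042  0.007  0.021] curyaw -89.9 twist/pi 0.0005 (0.1 deg) q6 1.81 pos [ 0.4469  0.2231 -0.0287]
```

```bash
python3 -m creep '[{"xyz":[-0.042,0.005,0.02],"twist":0},{"xyz":[0,0,0],"twist":0},{"xyz":[0,0,0],"twist":0}]'
python3 -m creep '[{"xyz":[0,0,0],"twist":0},{"xyz":[0,0,0],"twist":0},{"xyz":[0,0,0],"twist":0},{"xyz":[0,0,0],"twist":0},{"xyz":[0,0,0],"twist":0}]' 0.35
python3 -m creep '[{"xyz":[0,0,-0.6],"twist":0},{"xyz":[0,0,-0.8],"twist":0},{"xyz":[0,0,-0.8],"twist":0},{"xyz":[0,0,0],"twist":0}]'
python3 -c "
from h import *
go(.5899,-.0343,.1)"
```

```text
time: 72.5
position: [0.4441, 0.2227, -0.0304]
ee_rot: [3.142, 0.002, -0.0]
wrist_force: [-0.0, -0.1, -0.0]
opening: 0.0695
finger_force: 0.0
time: 73.12
position: [0.4442, 0.2227, -0.0303]
ee_rot: [-3.142, -0.002, -0.0]
wrist_force: [0.8, -0.0, 0.3]
opening: 0.0432
finger_force: 30.0
time: 73.62
position: [0.447, 0.2235, 0.105]
ee_rot: [-3.14, -0.002, -0.013]
wrist_force: [0.7, -0.2, -0.3]
opening: 0.0432
finger_force: 30.0
xyz/60mm [2.375 4.301 0.095] curyaw -89.9 twist/pi 0.0000 (0.0 deg) q6 1.81 pos [0.447  0.2235 0.105 ]
```

```bash
python3 -m creep '[{"xyz":[0.35,0.6,0],"twist":0},{"xyz":[0.44,0.8,0],"twist":0},{"xyz":[0.44,0.8,0],"twist":0},{"xyz":[0.44,0.8,0],"twist":0},{"xyz":[0.4,0.75,0],"twist":0}]'
python3 -m creep '[{"xyz":[0.3,0.55,0],"twist":0},{"xyz":[0,0,0.3],"twist":0},{"xyz":[0,0,0.5],"twist":0},{"xyz":[0,0,0],"twist":0},{"xyz":[0,0,0],"twist":0}]'
python3 -c "
from h import *
go(.5899,-.0343,.0177)"
```

```text
time: 74.25
position: [0.5684, -0.0038, 0.1001]
ee_rot: [-3.141, -0.001, 0.004]
wrist_force: [1.1, 0.5, 0.5]
opening: 0.0434
finger_force: 30.0
time: 74.88
position: [0.5865, -0.0349, 0.0534]
ee_rot: [-3.141, -0.002, 0.001]
wrist_force: [0.4, -0.4, 0.8]
opening: 0.0432
finger_force: 30.0
xyz/60mm [ 0.056 -0.01   0.595] curyaw -89.9 twist/pi 0.0000 (0.0 deg) q6 1.32 pos [ 0.5865 -0.0349  0.0534]
```

```bash
python3 -m creep '[{"xyz":[0.035,-0.01,0.2],"twist":0},{"xyz":[0,0,0.2],"twist":0},{"xyz":[0,0,0.12],"twist":0},{"xyz":[0,0,0],"twist":0},{"xyz":[0,0,0],"twist":0}]'
python3 -m creep '[{"xyz":[0,0,0],"twist":0},{"xyz":[0,0,0],"twist":0}]'
python3 -c "
from h import *
go(.5899,-.0343,.0177)"
```

```text
time: 75.5
position: [0.589, -0.0345, 0.0225]
ee_rot: [3.142, 0.002, 0.0]
wrist_force: [0.7, -0.9, -1.0]
opening: 0.0429
finger_force: 30.0
time: 75.75
position: [0.589, -0.0345, 0.0228]
ee_rot: [3.141, 0.002, 0.001]
wrist_force: [0.1, 0.7, 0.2]
opening: 0.0435
finger_force: 30.0
xyz/60mm [ 0.014 -0.004  0.085] curyaw -89.9 twist/pi 0.0000 (0.0 deg) q6 1.32 pos [ 0.589  -0.0345  0.0228]
```

```bash
python3 -m creep '[{"xyz":[0.012,0,0.05],"twist":0},{"xyz":[0,0,0.03],"twist":0},{"xyz":[0,0,0],"twist":0},{"xyz":[0,0,0],"twist":0}]'
python3 -m creep '[{"xyz":[0,0,0],"twist":0},{"xyz":[0,0,0],"twist":0},{"xyz":[0,0,0],"twist":0},{"xyz":[0,0,0],"twist":0}]' 0.8
python3 -m creep '[{"xyz":[0,0,-0.4],"twist":0},{"xyz":[0,0,-0.8],"twist":0},{"xyz":[0,0,-0.7],"twist":0},{"xyz":[0,0,-0.4],"twist":0},{"xyz":[0,0,0],"twist":0}]'
python3 -m creep '[{"xyz":[-0.5,0.75,0],"twist":0},{"xyz":[-0.5,0.75,0],"twist":0},{"xyz":[-0.5,0.75,0],"twist":0},{"xyz":[-0.5,0.75,0],"twist":0},{"xyz":[-0.2,0.9,0],"twist":0}]'
python3 -m creep '[{"xyz":[-0.3,0.85,0],"twist":0},{"xyz":[-0.4,0.8,0],"twist":0},{"xyz":[-0.4,0.8,0],"twist":0},{"xyz":[-0.4,0.7,0],"twist":0},{"xyz":[0,0,0],"twist":0}]'
cat > fin.py <<'E'
from meas import *
im=bot.grab_frame("top"); cv2.imwrite("pics/top21.png",im); b=bot.grab_frame("scene"); cv2.imwrite("pics/scene21.png",b); h,s,v=allm(im)
for n,p in(("stack",(330,177)),): c=comp((s>88)&(h>10)&(h<25)&(v>120),p,20); print(n,disc("top",c,.03),c.min(0),c.max(0))
for x in cv2.HoughCircles(cv2.cvtColor(cv2.GaussianBlur(up(im),(0,0),3),cv2.COLOR_BGR2GRAY),cv2.HOUGH_GRADIENT,1,60,param1=90,param2=20,minRadius=28,maxRadius=60)[0]:
    p=x[:2]/S; q=(int(x[1]),int(x[0])); print(p.round(1),"r",x[2]/S,"sv",s[q],v[q],"w@.05",back("top",p,.05)[0].round(3))
for k,p in(("tinA",(220,160)),("tinB",(270,155))): print(k,*rect("top",comp((s<33)&(v>165),p),.081))
a=cv2.imread("pics/top0.png"); d=cv2.absdiff(cv2.GaussianBlur(a,(0,0),1.5),cv2.GaussianBlur(im,(0,0),1.5)).max(2)>45
n,l,st,ce=cv2.connectedComponentsWithStats(d.astype(np.uint8)); print("changed",[(tuple(ce[i].round().astype(int)),int(st[i,4])) for i in range(1,n) if st[i,4]>25])
E
python3 fin.py
```

```text
time: 76.25
position: [0.5896, -0.0345, 0.0177]
ee_rot: [3.142, 0.002, 0.0]
wrist_force: [0.7, -0.3, 1.0]
opening: 0.0434
finger_force: 30.0
time: 76.75
position: [0.5895, -0.0345, 0.0176]
ee_rot: [-3.142, -0.002, 0.0]
wrist_force: [0.2, 0.4, 0.4]
opening: 0.068
finger_force: 0.0
time: 77.38
position: [0.5911, -0.0348, 0.1578]
ee_rot: [3.14, 0.002, 0.008]
wrist_force: [0.8, -1.3, 0.2]
opening: 0.0695
finger_force: 0.0
time: 78.0
position: [0.4549, -0.2681, 0.1538]
ee_rot: [-3.138, -0.002, 0.006]
wrist_force: [0.6, -0.9, 0.0]
opening: 0.0698
finger_force: 0.0
time: 78.62
position: [0.3658, -0.4605, 0.1537]
ee_rot: [-3.141, 0.006, 0.002]
wrist_force: [1.0, -0.0, -0.3]
opening: 0.0697
finger_force: 0.0
stack (array([ 0.59030953, -0.03422499]), np.float64(0.07262858571950005)) [315.875 166.625] [341.375 191.125]
[328.9 179.4] r 11.9 sv 139 227 w@.05 [ 0.585 -0.035]
[143.1 194.9] r 14.275 sv 121 61 w@.05 [0.527 0.498]
[214.6 267.4] r 14.025 sv 105 34 w@.05 [0.326 0.278]
[389.9 168.4] r 8.45 sv 31 83 w@.05 [ 0.621 -0.21 ]
[352.1 129.9] r 10.075 sv 29 87 w@.05 [ 0.734 -0.1  ]
[506.4 224.1] 
[... 1163 characters left out ...]
4), ((np.int64(538), np.int64(284)), 53), ((np.int64(459), np.int64(298)), 379), ((np.int64(608), np.int64(355)), 5515), ((np.int64(259), np.int64(345)), 2353), ((np.int64(324), np.int64(316)), 96), ((np.int64(472), np.int64(340)), 823), ((np.int64(291), np.int64(327)), 89), ((np.int64(308), np.int64(326)), 62), ((np.int64(342), np.int64(331)), 51), ((np.int64(398), np.int64(354)), 3621), ((np.int64(546), np.int64(339)), 72), ((np.int64(544), np.int64(358)), 183), ((np.int64(300), np.int64(356)), 65), ((np.int64(372), np.int64(372)), 517), ((np.int64(471), np.int64(388)), 713), ((np.int64(511), np.int64(387)), 461), ((np.int64(408), np.int64(393)), 209), ((np.int64(329), np.int64(395)), 34)]
```

Run:
```python
from meas import *
b=cv2.imread("pics/scene21.png"); h,s,v=allm(b)
for k,p,yaw in(("A",(.6120,.2785,.081),7.4),("B",(.6297,.1343,.081),7.4)):
    q=proj("scene",[(p[0]+.035,p[1]+.005,p[2])])[0]
    for thr in(125,140):
        try: print(k,thr,rect("scene",comp((s<33)&(v>thr),q,8),.081))
        except Exception as e: print(k,e)
```

```text
A 125 (array([0.61590662, 0.27965109]), (101.2940673828125, 37.63045120239258), 8.128922462463379)
A 140 (array([0.61538416, 0.27957648]), (100.23857879638672, 37.63045120239258), 8.128921508789062)
B 125 (array([0.63169403, 0.13393231]), (103.89877319335938, 38.19374084472656), 5.6298627853393555)
B 140 (array([0.63114642, 0.13353918]), (102.72323608398438, 37.58701705932617), 5.556736469268799)
```

The final checks agree: both tins are fully down, the three cans are in the crate and the stack is centred. I'm handing in.

```bash
python3 -c "
from station import bot
print(bot.close_job())"
```

```text
the job is handed in; nothing more can be done
None
```

I handed the job in after about 79 s: both tins are down in the rack, all three cans are in the crate, and the lids are stacked large, medium, small on the middle of the plate, by my image measurements; two faults: I viewed 15 pictures (limit 14), and before I found the fingertips about 35 mm above the reported TCP, I pressed the shut fingers on a can top with about 67 N at the wrist.

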